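# Pin the lever back on the hand coffee press

## Task

The hand coffee press has been washed and its lever is off. Set the lever's hub down between the two ears of the fork, with the lever lying up over the piston cap, and let go of it; then push the red-handled pin from the robot's side through the near ear, the hub and the far ear until its handle stops against the ear. Last, press the lever down by its wooden handle until the piston is fully down, and let it spring back up; leave the cup under the spout and the things around in their places.

Things in the scene. Friction and masses are not known exactly. Their poses are not given: they have to be found in the camera images.
- press: Hand-lever coffee press, fixed. Base plate 120 (x) x 200 mm (y), top at 16 mm. Post with a steel fork on top, 65 mm from centre towards -y; brew cylinder 64 mm across, rim 147 mm high, 72 mm to +y of the fork, a cup below it. Origin: centre of the base's underside; z up; front (-x) faces the robot; +y is the way the fitted lever's handle points.
- press_fork (a point): Fork centre, on the axis of its pin holes, 150 mm up; axes as the press (x along the holes, away from the robot). Two ears 7 mm thick, 35 mm wide, round tops 17.5 mm above the axis, 12.7 mm holes; inner faces 15.5 mm, outer faces 22.5 mm either side of this point. Open above. A saddle between them holds the released hub with its bore in line with the holes (to 1 mm).
- piston_cap (a point): Middle of the top of the black, slightly domed piston cap, 22 mm across; moves with the piston. Piston up: 181.5 mm above the worktop, 72 mm to +y of press_fork. The fitted lever rests on it, sloping up from the hub at 30 degrees.
- piston (a joint): Travel of the piston: 0 fully up (start), 0.024 m fully down, where it stops. A spring holds it up: about 8 N at the cap to start it, about 15 N at the bottom; it rises by itself, lifting the lever.
- lever: Loose lever, 200 mm long, about 0.18 kg, lying level. Steel hub: tube 26 mm in diameter, 26 mm long, bore 12.7 mm; flat steel shank 22 mm wide (x), 12 mm thick (z), to 119 mm from the hub; dark wooden handle, 25 mm thick, 125 to 187 mm. Origin: hub centre (13 mm up as it lies); x along the bore, y to the handle. Fitted: y points 30 degrees above level, 11 with the piston down.
- lever_grip (a point): Middle of the shank, 106 mm from the hub's centre, where a grip across the shank's 22 mm clears both cap and fork when the lever is fitted. The centre of mass lies about 60 mm from the hub.
- lever_handle (a point): Point on the upper side of the wooden handle where it is pressed: 155 mm from the hub's centre along the lever, 13 mm above its middle line.
- pin: Loose pivot pin, about 0.07 kg, lying level: red square handle 16 x 16 mm, 55 mm long; steel shaft 10 mm in diameter, 58 mm long, its last 9 mm tapering to 5 mm. Origin: the shoulder where handle and shaft meet, on the axis (8 mm up as it lies); x along the shaft to the tip, handle from 0 to -55 mm. Home, the shoulder stands against the near ear's outer face.
- pin_tip (a point): Tip of the pin's shaft, 58 mm from the shoulder along the pin's x.
- cup_white: White cup, 62 mm high, standing on the press's base under the spout. Leave it there.
- mug_blue: Blue mug, 94 mm high, on the worktop behind the work. Leave it.
- jug_small: Small white jug, 86 mm high, on the worktop behind the work. Leave it.
- tin_small: Tin with a fruit picture, 75 mm across, 58 mm high, behind the work. Leave it.

How it is judged:
By the outcome, as a careful person would: the job done as asked, in the order asked, and still so for the second after the job is handed in, with the robot touching nothing.
It also fails if it takes over 72 s, if anything falls off the work surface, if the arm or the gripper's body presses on something with over 40 N, if the wrist force passes 120 N, or if a joint passes its speed limit or range.

## Robot

A 7-joint arm with a two-finger parallel gripper is mounted at the origin on a cart in front of the work surface, level with it; the furniture and walls round the work are solid. World frame = base frame: x ahead of the robot, y to its left, z up, the work surface at z = 0. Lengths are in m, angles in rad, forces in N, time in s.
With the tool pointing down it reaches from about 0.4 to 0.85 m from the base axis. Payload 4.5 kg.
Tool frame: the origin (TCP) lies at the very end of the fingers, on their centre line; the grasp point (between the pads) lies 19 mm behind it (r.grip_depth is the z of the grasp point in the tool frame, in m); z points along the fingers, y is the line along which they close (so a half turn about z gives the same grasp; the last joint's range is limited). The gripper opens to 88 mm and grips with 3 to 60 N. Pads are 18 mm wide; open, the fingers measure 123 mm over their backs; the gripper's body (75 mm by 187 mm) begins 45 mm behind the grasp point.
Start: joints at [1.203, 0.689, -0.195, 1.565, 0.157, 0.902, -0.215], TCP at [0.244, -0.575, 0.239] pointing down, gripper open.
Joint ranges: [-3.01, 3.01], [-0.46, 2.08], [-1.47, 1.51], [0.13, 2.56], [-1, 4.14], [0.04, 2.09], [-2.66, 2.66]. Speed limits (rad/s): [2.57, 2.57, 3.14, 3.14, 3.14, 3.14, 3.14].

## Interface

Orientations are given as a unit quaternion [x, y, z, w].
In Python, from plant import r gives the robot as it stands.
- The arm moves only by the shell command python3 steer.py 'ROWS' [FORCE]. ROWS is a JSON list of rows, 1 to 10 of them, each an object with the fields finger_gap (the opening from 0.0 (shut) to 1.0 (fully open)), sx, sy, sz (the shift in m), ax, ay, az (a rotation vector in rad); a field left out counts as zero (the opening has to be given); each row is the pose to reach, as a shift and turn from the pose commanded when the command began, along the tool's axes at that moment; what a row does not reach only later rows make up. A row lasts 1/10 s, in which the tool goes at most 0.05 m and 0.15 rad, less where a joint would pass 70% of its speed; a pose out of reach is approached as far as the arm can. The fingers move at their own pace and stop on an object; FORCE is the grip in N (left out, the last holds). Time passes only in rows, so rows that do not move let the fingers close. It prints the time, the measured TCP pose, the force, the opening and the grip force at its end. Input that does not fit is refused with a message, and nothing moves.
- r.get_state(): the state, without advancing time (a new reading comes with each control period).
- r.snapshot(name): name is "side" or "top"; returns the picture (400x640x3 uint8, red, green, blue); there is no depth.
- r.camera_params(name): a dict with "fx", "fy", "cx", "cy" (pixels), "rvec" (rotation vector, rad) and "tvec" (3), from world to camera coordinates, as OpenCV has them. Camera axes: x right, y down, z forward; pixel columns grow to the right and rows downward; lengths in m; the calibration is good to about 2 mm. A picture is of the moment at which its call begins. camera_params takes no time and is no camera call.
- r.finish_job(): hands the job in; it is judged then, once.
The state is a dict: "clock": time; "q": joint angles; "qd": joint speeds; "joint_torque": joint torques, N m; "tool_pos": TCP position; "eef_rot": TCP orientation; "contact_force": force on the tool from outside, world axes, zero at the start; "moment": the same for the moment, N m; "opening": opening from 0.0 (shut) to 1.0 (fully open); "finger_force": force on a finger pad.
Only numpy, scipy, OpenCV 4.12 (cv2) and the standard library are available. Lean on these libraries where they do the work, as an engineer would, in place of code of your own. Each camera call takes 0.05 s, during which the arm holds its last target. There are 200 camera calls.

## Working session

There is one attempt and no reset: what is moved stays moved. The work goes in short steps, Python scripts to look and compute and a shell command to move; the robot and the scene stay as the last step left them, time stands still between calls to the robot, and variables do not carry over. Pictures are saved under pics/ and viewed, at most 10 in all, crops included, and the job is handed in when it is done.

```bash
ls; mkdir -p pics
python3 - <<'E'
from plant import r
import cv2
for n in("side","top"):
    cv2.imwrite(f"pics/{n}0.png",r.snapshot(n)[...,::-1]); print(r.camera_params(n))
s=r.get_state();print(s["tool_pos"],s["eef_rot"],s["contact_force"],s["opening"],r.grip_depth)
E
```

```text
pics
plant.py
steer.py
{'fx': 424.9441888083179, 'fy': 424.9441888083179, 'cx': 322.92301894281286, 'cy': 198.46162115418736, 'rvec': array([ 1.41121331, -2.29581241,  0.79514853]), 'tvec': array([0.28996965, 0.47715887, 1.00725618])}
{'fx': 373.15928052424096, 'fy': 373.15928052424096, 'cx': 311.79521610676227, 'cy': 202.89065423228357, 'rvec': array([ 2.1159004 , -2.15278681,  0.16041546]), 'tvec': array([0.05379591, 0.6036876 , 0.9835972 ])}
[ 0.24414904 -0.57472882  0.23801035] [ 9.79877272e-01  1.99599274e-01 -2.31901811e-04 -7.79983147e-04] [ 0.4369489  -0.3432073  -1.00290625] 0.9975818488357394 -0.0187
```

View pics/side0.png

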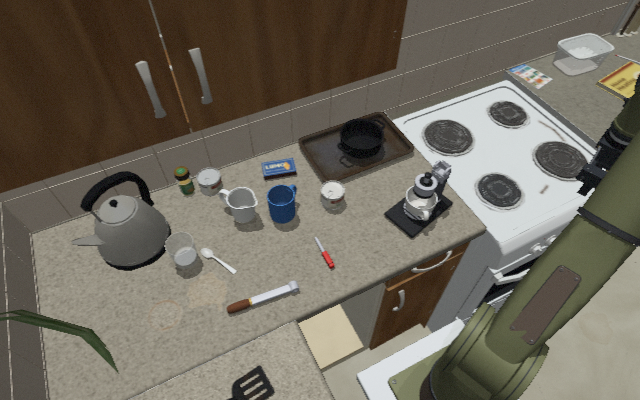

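View pics/top0.png

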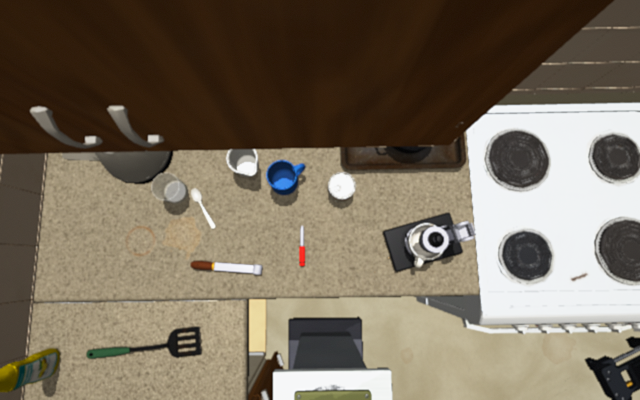

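The side view shows the lever from hub ≈(293,288) to handle end (230,307). The pin runs from tip (317,239) to (332,266), and the press is at ≈(425,200). In the top view the lever runs (258,269) to (193,265), the pin is at (302,227–265) and the press at ≈(430,240), with its fork at (463,231). Next I'll zoom in for accurate pixels.

Run:
```python
import cv2,numpy as np
s=cv2.imread("pics/side0.png");t=cv2.imread("pics/top0.png")
def c(im,x,y,k):
    w=400//k;h=300//k
    o=cv2.resize(im[y:y+h,x:x+w],(400,300),interpolation=cv2.INTER_CUBIC)
    for i in range(0,w,10):
        cv2.line(o,(i*k,0),(i*k,6),(0,255,255),1); cv2.putText(o,str(x+i),(i*k,15),0,.3,(0,255,255))
    for j in range(0,h,10):
        cv2.line(o,(0,j*k),(6,j*k),(0,255,255),1); cv2.putText(o,str(y+j),(8,j*k+4),0,.3,(0,255,255))
    return o
cv2.imwrite("pics/c1.png",np.vstack([np.hstack([c(s,218,228,3),c(t,186,205,3)]),np.hstack([c(s,380,155,4),c(t,380,205,4)])]))
```

```text
(no output)
```

View pics/c1.png

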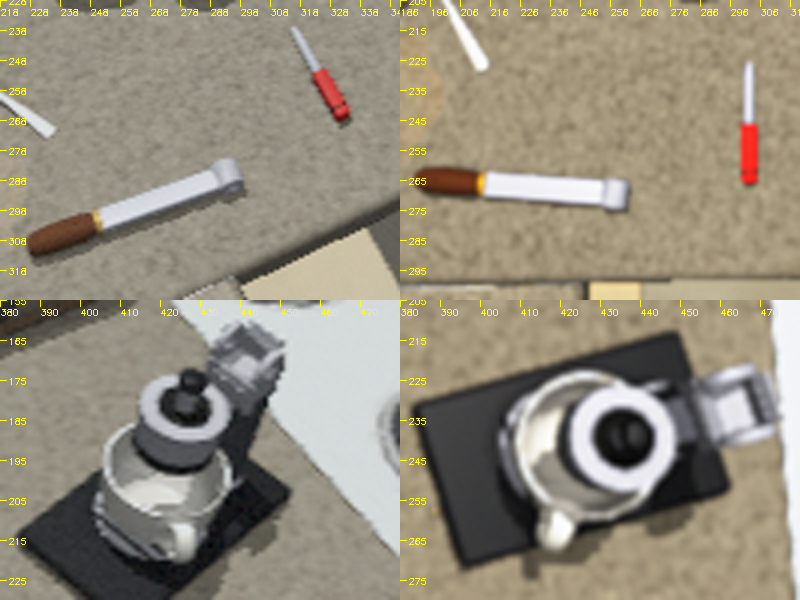

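```bash
cat > h.py <<'E'
import numpy as np,cv2
from scipy.optimize import least_squares
from scipy.spatial.transform import Rotation as R
from plant import r
C={n:r.camera_params(n) for n in("side","top")}
def proj(n,P):
    c=C[n];K=np.array([[c["fx"],0,c["cx"]],[0,c["fy"],c["cy"]],[0,0,1]])
    return cv2.projectPoints(np.array(P,float).reshape(-1,1,3),c["rvec"],c["tvec"],K,None)[0][:,0]
def tri(a,b,p0=(.6,0,.1)):
    f=lambda p:np.r_[proj("side",p)[0]-a,proj("top",p)[0]-b]
    s=least_squares(f,p0);return s.x,s.fun
def pose(x): # x,y,z,yaw
    return lambda L:np.array(L,float)@R.from_euler('z',x[3]).as_matrix().T+x[:3]
def fit(obs,p0):
    f=lambda x:np.concatenate([(proj(n,pose(x)([L]))[0]-px) for n,L,px in obs])
    s=least_squares(f,p0,loss='soft_l1');return s.x,f(s.x).reshape(-1,2)
E
cat > m.py <<'E'
from h import *
np.set_printoptions(precision=4,suppress=True)
lev=[("side",(0,0,0),(295,287)),("side",(0,122,0),(250.7,301.7)),("side",(0,187,0),(227.5,309)),
("top",(0,0,0),(257.7,269.3)),("top",(0,122,0),(213,266)),("top",(0,187,0),(192,265))]
pin=[("side",(58,0,0),(315.3,237.3)),("side",(0,0,0),(322.7,251.7)),("side",(-55,0,0),(333,266.3)),
("top",(58,0,0),(302.3,225.7)),("top",(0,0,0),(302.3,246.3)),("top",(-55,0,0),(302.3,266.3))]
pr=[("side",(0,7,181.5),(428.5,174)),("top",(0,7,181.5),(436.75,239.25)),("top",(-60,100,16),(397,271)),("top",(60,100,16),(385,231.3)),("top",(60,-100,16),(449,213.8)),("top",(-60,-100,16),(462,252)),("side",(60,100,16),(385,213.3)),("side",(-60,-100,16),(452.5,203)),("top",(0,-65,160),(465.5,231.3))]
for n,o,p0 in(("lever",lev,(.5,.2,.013,0)),("pin",pin,(.5,.1,.008,0)),("press",pr,(.55,-.2,0,-.3))):
    o=[(a,np.array(b)/1000,c) for a,b,c in o]
    x,e=fit(o,p0);print(n,x,"\n",e.tolist().__repr__() if 0 else e)
    if n=="press":print("fork",pose(x)([[0,-.065,.150]]),"cap",pose(x)([[0,.007,.1815]]))
    if n!="press":
        for i in range(3):print(tri(o[i][2],o[i+3][2]))
E
python3 m.py
```

```text
lever [ 0.4238  0.1988  0.0076 -0.1003] 
 [[-0.9211 -0.4251]
 [ 0.5346 -0.2572]
 [ 0.0382  0.666 ]
 [-0.2117  0.6208]
 [ 1.3364  0.216 ]
 [-0.5581 -0.7495]]
(array([0.4245, 0.1976, 0.003 ]), array([-0.556 , -0.0948,  0.4789,  0.3127]))
(array([0.436 , 0.3227, 0.0089]), array([-0.3815, -0.0908,  0.3377,  0.2283]))
(array([0.4413, 0.3832, 0.0117]), array([ 0.5233,  0.1417, -0.4696, -0.3227]))
pin [ 0.4877  0.0731  0.003  -0.0011] 
 [[-0.06   -0.4281]
 [ 1.3017  0.0874]
 [-0.2715  0.3435]
 [-0.3632  0.1712]
 [-0.1344 -0.0419]
 [ 0.0863 -0.3799]]
(array([ 0.5467,  0.0722, -0.0013]), array([ 0.0414,  0.0061, -0.0335, -0.0216]))
(array([0.4888, 0.0744, 0.0025]), array([ 0.7361,  0.0957, -0.6035, -0.3857]))
(array([0.4316, 0.0731, 0.0069]), array([-0.0532, -0.0059,  0.0442,  0.028 ]))
press [ 0.495  -0.2706 -0.0148  0.2607] 
 [[-0.1284  1.224 ]
 [ 3.3366 -0.6243]
 [-0.8695  1.1458]
 [-1.8512 -0.2893]
 [ 0.7012 -1.8956]
 [ 1.7767  0.4403]
 [-1.2569  0.4413]
 [ 1.1092 -0.0788]
 [-0.4965 -0.1588]]
fork [[ 0.5117 -0.3334  0.1352]] cap [[ 0.4932 -0.2638  0.1667]]
```

```bash
cat > ov.py <<'E'
from h import *
def circ(c,rad,ax):
    a=np.linspace(0,2*np.pi,33);u=np.zeros((33,3));i,j=[k for k in range(3) if k!=ax]
    u[:,i]=rad*np.cos(a);u[:,j]=rad*np.sin(a);return (u+c)/1000
def box(a,b):
    (x0,y0,z0),(x1,y1,z1)=a,b
    f=lambda z:np.array([[x0,y0,z],[x1,y0,z],[x1,y1,z],[x0,y1,z],[x0,y0,z]])/1000
    return [f(z0),f(z1)]
M={"lever":[circ((-13,0,0),13,0),circ((13,0,0),13,0)]+box((-11,13,-6),(11,119,6))+box((-12.5,125,-12.5),(12.5,187,12.5)),
"pin":box((-55,-8,-8),(0,8,8))+[circ((0,0,0),5,0),circ((49,0,0),5,0),circ((58,0,0),2.5,0)],
"press":box((-60,-100,0),(60,100,16))+[circ((0,7,147),32,2),circ((0,7,181.5),11,2)]+[circ((x,-65,150),17.5,0) for x in(-22.5,-15.5,15.5,22.5)]}
def tile(im,n,x,y,k,poses,W=400,H=300):
    o=cv2.resize(im[y:y+H//k,x:x+W//k],None,fx=k,fy=k,interpolation=cv2.INTER_CUBIC)
    for nm,p in poses.items():
        for L in M[nm]:
            q=(proj(n,pose(p)(L) if len(p)==4 else L)-[x,y]+.5)*k
            cv2.polylines(o,[np.int32(q*8)],False,(0,255,0),1,cv2.LINE_AA,3)
    return o
E
python3 - <<'E'
from ov import *
s=cv2.imread("pics/side0.png");t=cv2.imread("pics/top0.png")
exec(open("m.py").read().split("for n,o")[0])
P={}
for nm,o,p0,z in(("lever",lev,(.43,.2,0,-.1),.013),("pin",pin,(.488,.073,0,0),.008),("press",pr,(.5,-.27,0,.26),0)):
    o=[(a,np.array(b)/1000,c) for a,b,c in o]
    f=lambda x:np.concatenate([proj(n,pose([x[0],x[1],z,x[2]])([L]))[0]-px for n,L,px in o])
    x=least_squares(f,[p0[0],p0[1],p0[3]],loss='soft_l1').x
    P[nm]=[x[0],x[1],z,x[2]];print(nm,P[nm])
cv2.imwrite("pics/c2.png",np.vstack([np.hstack([tile(s,"side",224,232,3,P),tile(t,"top",188,205,3,P)]),np.hstack([tile(s,"side",380,155,4,P),tile(t,"top",380,205,4,P)])]))
E
```

```text
lever [np.float64(0.4225897527662211), np.float64(0.19847126133525456), 0.013, np.float64(-0.10008505830235116)]
pin [np.float64(0.4866392560227648), np.float64(0.07350250825839047), 0.008, np.float64(-0.0020826684848178367)]
press [np.float64(0.4924825623873239), np.float64(-0.26430011015869104), 0, np.float64(0.26546716014412197)]Traceback (most recent call last):
  File "<stdin>", line 10, in <module>
    return _nx.concatenate(arrs, 0, dtype=dtype, casting=casting)
           ~~~~~~~~~~~~~~~^^^^^^^^^^^^^^^^^^^^^^^^^^^^^^^^^^^^^^^
ValueError: all the input array dimensions except for the concatenation axis must match exactly, but along dimension 1, the array at index 0 has size 798 and the array at index 1 has size 800
```

Run:
```python
from ov import *
s=cv2.imread("pics/side0.png");t=cv2.imread("pics/top0.png")
P={"lever":[.4226,.1985,.013,-.1001],"pin":[.4866,.0735,.008,-.002],"press":[.4925,-.2643,0,.2655]}
cv2.imwrite("pics/c2.png",np.vstack([np.hstack([tile(s,"side",224,232,4,P),tile(t,"top",188,225,4,P)]),np.hstack([tile(s,"side",380,155,4,P),tile(t,"top",380,205,4,P)])]))
```

```text
(no output)
```

View pics/c2.png

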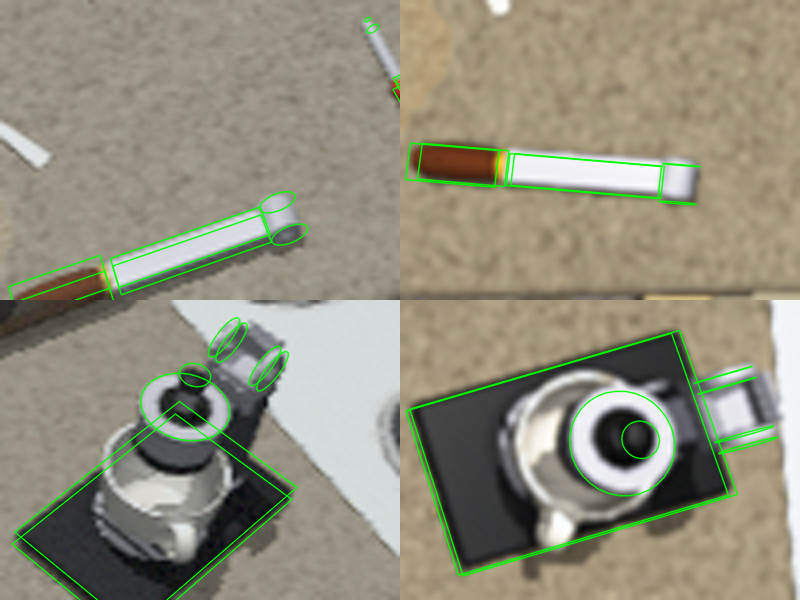

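Run:
```python
from ov import *
s=cv2.imread("pics/side0.png");t=cv2.imread("pics/top0.png")
P={"press":[.4925,-.2643,0,.2655]}
cv2.imwrite("pics/c3.png",np.vstack([np.hstack([tile(s,"side",423,155,10,p),tile(t,"top",443,214,10,p)]) for p in(P,{})]))
```

```text
(no output)
```

View pics/c3.png

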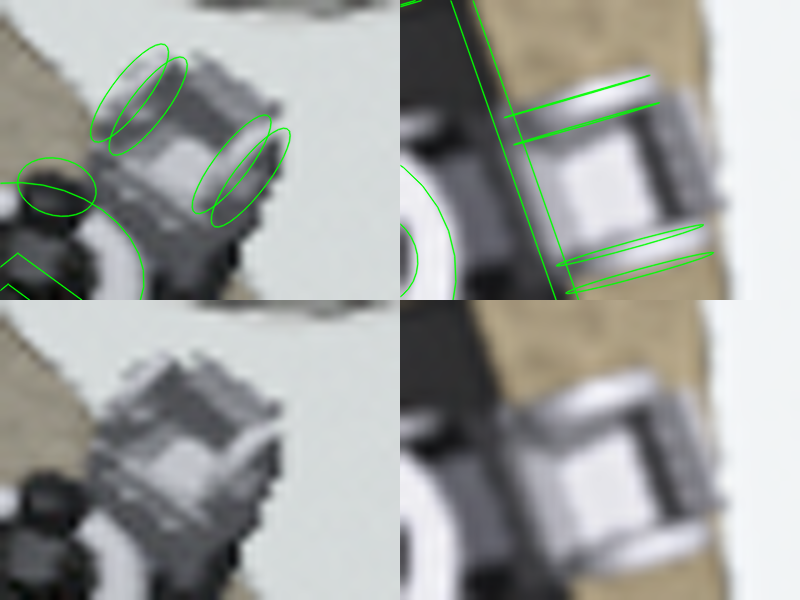

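The overlay fits: the rim and cap circles and the base edges match. The fork ears are within ≈0.5 px, with a hint of +1 mm in x. The fork centre comes to ≈(0.5105,-0.327,0.150), the lever grip to ≈(0.433,0.304) and the pin shoulder to ≈(0.487,0.0735). Next I'll work out the moves.

```bash
cat > go.py <<'E'
# go.py x y z tool_x_angle tilt_deg : delta (tool axes) from the current pose to TCP pose; tilt about press/lever x axis (tool y) raising the +y end
import sys;from h import *
np.set_printoptions(precision=4,suppress=True)
s=r.get_state();T=R.from_quat(s["eef_rot"]);p=np.array(s["tool_pos"])
def down(a,tilt=0):
    x=np.array([np.cos(a),np.sin(a),0]);y=np.array([np.sin(a),-np.cos(a),0])
    G=R.from_matrix(np.c_[x,y,[0,0,-1]])
    return R.from_rotvec(np.radians(tilt)*y)*G
if __name__=="__main__":
    v=list(map(float,sys.argv[1:]))
    G=down(v[3],v[4] if len(v)>4 else 0)
    d=T.inv().apply(np.array(v[:3])-p);rv=(T.inv()*G).as_rotvec()
    print("d",d,"rv",rv,"dist",np.linalg.norm(d),np.linalg.norm(rv),"t",round(s["clock"],2))
E
python3 go.py .50 -.13 .33 1.0; python3 go.py .433 .304 .12 1.47
```

```text
d [ 0.4094 -0.3094 -0.0915] rv [-0.0016 -0.0003 -0.5981] dist 0.5212538039891178 0.5981041154877008 t 0.1
d [ 0.5175 -0.7346  0.1191] rv [-0.0015 -0.0007 -1.0681] dist 0.9065072857530934 1.0681030874039097 t 0.1
```

```bash
python3 steer.py '[{"finger_gap": 1, "sx": 0.05, "sy": -0.03, "sz": -0.09, "az": -0.1}, {"finger_gap": 1, "sx": 0.41, "sy": -0.31, "sz": -0.09, "az": -0.6}, {"finger_gap": 1, "sx": 0.41, "sy": -0.31, "sz": -0.09, "az": -0.6}, {"finger_gap": 1, "sx": 0.41, "sy": -0.31, "sz": -0.09, "az": -0.6}, {"finger_gap": 1, "sx": 0.41, "sy": -0.31, "sz": -0.09, "az": -0.6}, {"finger_gap": 1, "sx": 0.41, "sy": -0.31, "sz": -0.09, "az": -0.6}, {"finger_gap": 1, "sx": 0.41, "sy": -0.31, "sz": -0.09, "az": -0.6}, {"finger_gap": 1, "sx": 0.41, "sy": -0.31, "sz": -0.09, "az": -0.6}, {"finger_gap": 1, "sx": 0.41, "sy": -0.31, "sz": -0.09, "az": -0.6}, {"finger_gap": 1, "sx": 0.41, "sy": -0.31, "sz": -0.09, "az": -0.6}]' && python3 go.py .433 .304 .10 1.47
```

```text
clock: 1.1
tool_pos: [0.4816, -0.1619, 0.3249]
eef_rot: [0.877, 0.48, -0.0, -0.0]
contact_force: [0.9, -0.3, 0.1]
opening: 0.995
finger_force: 0.0
d [ 0.3663 -0.2919  0.2248] rv [-0.0005  0.0004 -0.4684] dist 0.5195749177475011 0.46842093092563175 t 1.1
```

```bash
python3 steer.py '[{"finger_gap": 1, "sx": 0.35, "sy": -0.27, "sz": 0.21, "az": -0.45}, {"finger_gap": 1, "sx": 0.35, "sy": -0.27, "sz": 0.21, "az": -0.45}, {"finger_gap": 1, "sx": 0.35, "sy": -0.27, "sz": 0.21, "az": -0.45}, {"finger_gap": 1, "sx": 0.35, "sy": -0.27, "sz": 0.21, "az": -0.45}, {"finger_gap": 1, "sx": 0.35, "sy": -0.27, "sz": 0.21, "az": -0.45}, {"finger_gap": 1, "sx": 0.35, "sy": -0.27, "sz": 0.21, "az": -0.45}, {"finger_gap": 1, "sx": 0.35, "sy": -0.27, "sz": 0.21, "az": -0.45}, {"finger_gap": 1, "sx": 0.35, "sy": -0.27, "sz": 0.21, "az": -0.45}, {"finger_gap": 1, "sx": 0.35, "sy": -0.27, "sz": 0.21, "az": -0.45}, {"finger_gap": 1, "sx": 0.35, "sy": -0.27, "sz": 0.21, "az": -0.45}]' && python3 steer.py '[{"finger_gap": 1}, {"finger_gap": 1}, {"finger_gap": 1}]' &&  python3 go.py .433 .304 .003 1.47
```

```text
clock: 2.1
tool_pos: [0.4412, 0.2797, 0.1134]
eef_rot: [0.747, 0.665, -0.0, -0.0]
contact_force: [1.0, -0.5, 0.1]
opening: 1.004
finger_force: 0.0
clock: 2.4
tool_pos: [0.4428, 0.2748, 0.115]
eef_rot: [0.749, 0.663, -0.001, 0.001]
contact_force: [1.8, 0.4, -0.1]
opening: 0.997
finger_force: 0.0
d [ 0.028  -0.0132  0.1119] rv [ 0.0003  0.0017 -0.0202] dist 0.1160994139141269 0.0202447567402115 t 2.4
```

```bash
python3 steer.py '[{"finger_gap": 1, "sx": 0.028, "sy": -0.013, "sz": 0.05, "az": -0.02}, {"finger_gap": 1, "sx": 0.028, "sy": -0.013, "sz": 0.09, "az": -0.02}, {"finger_gap": 1, "sx": 0.028, "sy": -0.013, "sz": 0.105, "az": -0.02}, {"finger_gap": 1, "sx": 0.028, "sy": -0.013, "sz": 0.11, "az": -0.02}, {"finger_gap": 1, "sx": 0.028, "sy": -0.013, "sz": 0.11, "az": -0.02}, {"finger_gap": 1, "sx": 0.028, "sy": -0.013, "sz": 0.11, "az": -0.02}]' && python3 steer.py '[{"finger_gap": 0.1}, {"finger_gap": 0.1}, {"finger_gap": 0.1}, {"finger_gap": 0.1}, {"finger_gap": 0.1}, {"finger_gap": 0}, {"finger_gap": 0}, {"finger_gap": 0}]' 25
```

```text
clock: 3.0
tool_pos: [0.434, 0.3056, 0.0061]
eef_rot: [0.742, 0.671, 0.001, 0.0]
contact_force: [0.3, 0.6, -0.1]
opening: 0.999
finger_force: 0.0
clock: 3.8
tool_pos: [0.4327, 0.306, 0.0048]
eef_rot: [0.741, 0.671, -0.0, 0.0]
contact_force: [-0.3, 1.3, -0.2]
opening: 0.3
finger_force: 0.0
```

```bash
python3 steer.py '[{"finger_gap": 0}, {"finger_gap": 0}, {"finger_gap": 0}, {"finger_gap": 0}]' 30 && python3 steer.py '[{"finger_gap": 0, "sz": -0.02}, {"finger_gap": 0, "sz": -0.06}, {"finger_gap": 0, "sz": -0.1}, {"finger_gap": 0, "sz": -0.14}, {"finger_gap": 0, "sz": -0.18}, {"finger_gap": 0, "sz": -0.22}, {"finger_gap": 0, "sz": -0.26}, {"finger_gap": 0, "sz": -0.26}, {"finger_gap": 0, "sz": -0.26}]'
cat > look.py <<'E'
import sys;from ov import *
n=sys.argv[1];im={}
for c in("side","top"):
    im[c]=r.snapshot(c)[...,::-1].copy();cv2.imwrite(f"pics/{c}_{n}.png",im[c])
E
python3 look.py a
python3 - <<'E'
import cv2,numpy as np
s=cv2.imread("pics/side_a.png");t=cv2.imread("pics/top_a.png")
cv2.imwrite("pics/c4.png",np.hstack([cv2.resize(i[100:400,150:350],None,fx=2,fy=2) for i in(s,t)]))
E
```

```text
clock: 4.2
tool_pos: [0.4329, 0.3061, 0.0048]
eef_rot: [0.741, 0.671, 0.0, 0.0]
contact_force: [0.4, 0.3, -0.3]
opening: 0.247
finger_force: 29.9
clock: 5.1
tool_pos: [0.4327, 0.3056, 0.265]
eef_rot: [0.741, 0.671, 0.0, 0.0]
contact_force: [0.4, -0.4, -1.9]
opening: 0.248
finger_force: 29.9
```

View pics/c4.png

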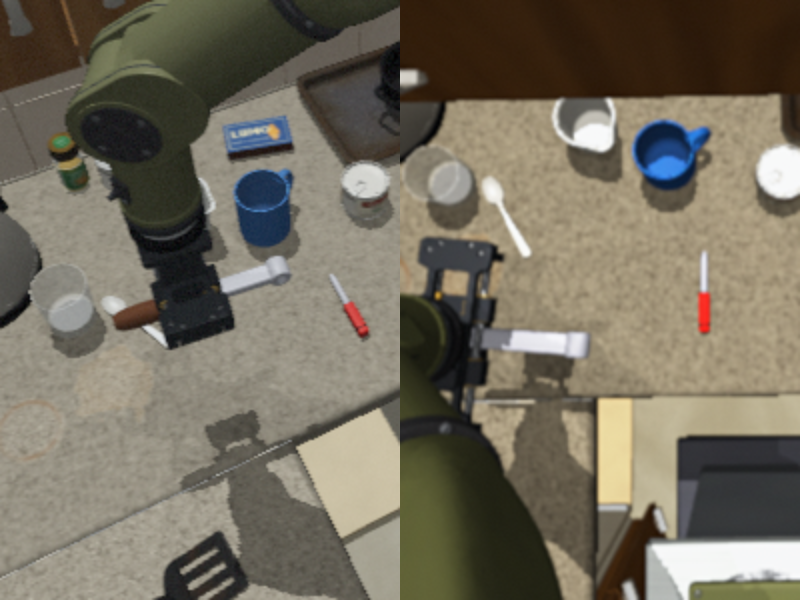

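The lever is held at its shank and level. The hub is visible at side (290,234) and top (238.5,272.5). I'll check that against the predicted hub position.

Run:
```python
from go import *
print(tri((290,234),(238.5,272.5)))
h=np.array([.4226,.1985,.013+.2602]);print(proj("side",h),proj("top",h))
print("hub in tool",T.inv().apply(h-p), T.as_matrix()[:,1])
```

```text
(array([0.4231, 0.1973, 0.273 ]), array([-0.2592, -0.0507,  0.2035,  0.1346]))
[[289.3611 234.2831]] [[238.1226 272.9075]]
hub in tool [-0.1068  0.0012 -0.0096] [ 0.9951 -0.0988 -0.0022]
```

```bash
cat > hub.py <<'E'
# hub.py hx hy hz tilt
from go import *
v=list(map(float,sys.argv[1:]))
G=down(np.pi/2+.2655,v[3]);t=np.array(v[:3])-G.apply([-.107,.0005,-.008])
print("now hub",p+T.apply([-.107,.0005,-.008]));print("tcp",t,"d",T.inv().apply(t-p),"rv",(T.inv()*G).as_rotvec(),"t",s["clock"])
E
python3 hub.py .5105 -.327 .225 32
```

```text
now hub [0.4219 0.1983 0.2716]
tcp [ 0.4851 -0.2355  0.2749] d [-0.5325  0.1063 -0.0103] rv [ 0.0991  0.5547 -0.3557] t 5.2
```

```bash
python3 steer.py '[{"finger_gap": 0, "sx": -0.03, "sz": -0.04}, {"finger_gap": 0, "sx": -0.53, "sy": 0.106, "sz": -0.05, "ax": 0.02, "ay": 0.1, "az": -0.06}, {"finger_gap": 0, "sx": -0.53, "sy": 0.106, "sz": -0.05, "ax": 0.04, "ay": 0.2, "az": -0.12}, {"finger_gap": 0, "sx": -0.53, "sy": 0.106, "sz": -0.05, "ax": 0.06, "ay": 0.3, "az": -0.18}, {"finger_gap": 0, "sx": -0.53, "sy": 0.106, "sz": -0.05, "ax": 0.08, "ay": 0.4, "az": -0.24}, {"finger_gap": 0, "sx": -0.53, "sy": 0.106, "sz": -0.05, "ax": 0.099, "ay": 0.5, "az": -0.3}, {"finger_gap": 0, "sx": -0.53, "sy": 0.106, "sz": -0.05, "ax": 0.099, "ay": 0.555, "az": -0.356}, {"finger_gap": 0, "sx": -0.53, "sy": 0.106, "sz": -0.05, "ax": 0.099, "ay": 0.555, "az": -0.356}, {"finger_gap": 0, "sx": -0.53, "sy": 0.106, "sz": -0.05, "ax": 0.099, "ay": 0.555, "az": -0.356}, {"finger_gap": 0, "sx": -0.53, "sy": 0.106, "sz": -0.05, "ax": 0.099, "ay": 0.555, "az": -0.356}]' && python3 steer.py '[{"finger_gap": 0}, {"finger_gap": 0}]'&& python3 hub.py .5105 -.327 .225 32
```

```text
clock: 6.2
tool_pos: [0.4717, -0.114, 0.3093]
eef_rot: [0.584, 0.763, 0.169, -0.221]
contact_force: [0.9, -0.6, -2.6]
opening: 0.243
finger_force: 30.0
clock: 6.4
tool_pos: [0.4723, -0.1125, 0.3094]
eef_rot: [0.584, 0.762, 0.169, -0.22]
contact_force: [-0.6, 0.1, -1.9]
opening: 0.245
finger_force: 30.0
now hub [ 0.4974 -0.2038  0.2591]
tcp [ 0.4851 -0.2355  0.2749] d [-0.1217 -0.0196 -0.036 ] rv [ 0.0017 -0.0044 -0.0021] t 6.4
```

```bash
python3 steer.py '[{"finger_gap": 0, "sx": -0.04, "sy": -0.007, "sz": -0.012}, {"finger_gap": 0, "sx": -0.08, "sy": -0.013, "sz": -0.024}, {"finger_gap": 0, "sx": -0.122, "sy": -0.02, "sz": -0.036}, {"finger_gap": 0, "sx": -0.122, "sy": -0.02, "sz": -0.036}, {"finger_gap": 0, "sx": -0.122, "sy": -0.02, "sz": -0.036}]' && python3 look.py b && python3 hub.py .5105 -.327 .195 32
python3 - <<'E'
from go import *
import cv2
h=p+T.apply([-.107,.0005,-.008]);f=np.array([.5105,-.327,.15])
o=[]
for n,x,y in(("side",405,110),("top",420,185)):
    im=cv2.imread(f"pics/{n}_b.png")
    o.append(cv2.resize(im[y:y+100,x:x+66],None,fx=6,fy=6,interpolation=cv2.INTER_CUBIC));print(proj(n,np.array([h,f])))
cv2.imwrite("pics/c5.png",np.hstack(o))
E
```

```text
clock: 6.9
tool_pos: [0.4856, -0.2333, 0.2758]
eef_rot: [0.583, 0.764, 0.169, -0.22]
contact_force: [0.6, 0.6, -1.5]
opening: 0.246
finger_force: 30.0
now hub [ 0.5118 -0.323   0.2269]
tcp [ 0.4851 -0.2355  0.2449] d [-0.02   -0.0019  0.0256] rv [ 0.0007 -0.0042  0.0057] t 7.0
[[446.0689 149.6484]
 [441.2262 167.776 ]]
[[474.7243 228.1277]
 [463.1922 231.5195]]
```

View pics/c5.png

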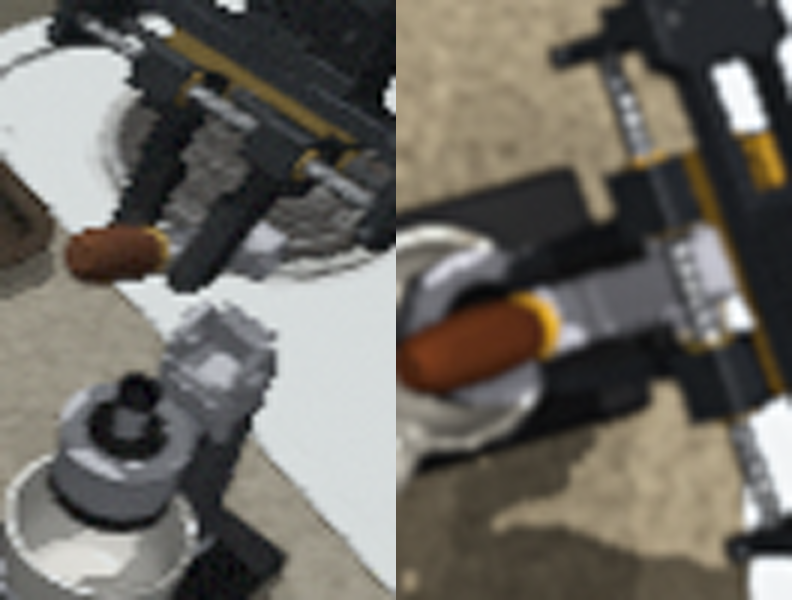

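The picture shows the hub above the fork at side ≈(448,151) and the fork at (441,167), close to the predictions. The handle points over the cap. I'm going down.

```bash
python3 steer.py '[{"finger_gap": 0, "sx": -0.01, "sy": -0.001, "sz": 0.013}, {"finger_gap": 0, "sx": -0.02, "sy": -0.002, "sz": 0.026}, {"finger_gap": 0, "sx": -0.02, "sy": -0.002, "sz": 0.026, "az": 0.005}, {"finger_gap": 0, "sx": -0.02, "sy": -0.002, "sz": 0.026, "az": 0.005}]' && python3 hub.py .5105 -.327 .185 32 && python3 hub.py .5105 -.327 .151 32
```

```text
clock: 7.4
tool_pos: [0.4845, -0.2378, 0.2436]
eef_rot: [0.585, 0.762, 0.169, -0.22]
contact_force: [1.0, 0.3, -1.7]
opening: 0.247
finger_force: 30.0
now hub [ 0.5094 -0.3293  0.1934]
tcp [ 0.4851 -0.2355  0.2349] d [-0.0028  0.0012  0.0085] rv [ 0.0016 -0.0036 -0.0036] t 7.4
now hub [ 0.5094 -0.3293  0.1934]
tcp [ 0.4851 -0.2355  0.2009] d [-0.021   0.0013  0.0373] rv [ 0.0016 -0.0036 -0.0036] t 7.4
```

```bash
python3 steer.py '[{"finger_gap": 0, "sx": -0.004, "sy": 0.001, "sz": 0.008}, {"finger_gap": 0, "sx": -0.008, "sy": 0.001, "sz": 0.015}, {"finger_gap": 0, "sx": -0.012, "sy": 0.001, "sz": 0.022}, {"finger_gap": 0, "sx": -0.015, "sy": 0.001, "sz": 0.027}, {"finger_gap": 0, "sx": -0.015, "sy": 0.001, "sz": 0.027}]' && python3 hub.py .5105 -.327 .150 30
```

```text
clock: 7.9
tool_pos: [0.4849, -0.2363, 0.2124]
eef_rot: [0.585, 0.762, 0.169, -0.22]
contact_force: [-0.0, 0.6, -2.6]
opening: 0.247
finger_force: 30.0
now hub [ 0.5099 -0.3277  0.1622]
tcp [ 0.4847 -0.2339  0.1966] d [-0.0064  0.0004  0.0147] rv [ 0.0014 -0.0382 -0.0037] t 7.9
```

```bash
python3 steer.py '[{"finger_gap": 0, "sx": -0.002, "sz": 0.004}, {"finger_gap": 0, "sx": -0.004, "sz": 0.007}, {"finger_gap": 0, "sx": -0.004, "sz": 0.007}]' && python3 steer.py '[{"finger_gap": 0, "sx": -0.001, "sz": 0.002}, {"finger_gap": 0, "sx": -0.001, "sz": 0.002}]' && python3 hub.py .5105 -.327 .150 30
```

```text
clock: 8.2
tool_pos: [0.4852, -0.236, 0.205]
eef_rot: [0.585, 0.762, 0.169, -0.22]
contact_force: [0.8, 0.4, -1.4]
opening: 0.246
finger_force: 30.0
clock: 8.4
tool_pos: [0.4853, -0.2358, 0.2031]
eef_rot: [0.585, 0.762, 0.169, -0.219]
contact_force: [0.1, -0.4, -1.2]
opening: 0.248
finger_force: 30.0
now hub [ 0.5103 -0.3273  0.1529]
tcp [ 0.4847 -0.2339  0.1966] d [-0.0017 -0.0001  0.0066] rv [ 0.0026 -0.0371 -0.0032] t 8.4
```

Next, down in small steps until contact.

```bash
python3 steer.py '[{"finger_gap": 0, "sx": -0.001, "sz": 0.002}, {"finger_gap": 0, "sx": -0.001, "sz": 0.002}]' && python3 steer.py '[{"finger_gap": 0, "sx": -0.0005, "sz": 0.001, "ay": -0.02}, {"finger_gap": 0, "sx": -0.0005, "sz": 0.001, "ay": -0.02}]' && python3 hub.py .5105 -.327 .150 30
```

```text
clock: 8.6
tool_pos: [0.4853, -0.2356, 0.2008]
eef_rot: [0.585, 0.762, 0.169, -0.219]
contact_force: [-0.2, 0.7, -2.3]
opening: 0.248
finger_force: 30.0
clock: 8.8
tool_pos: [0.4853, -0.2348, 0.2002]
eef_rot: [0.586, 0.765, 0.163, -0.211]
contact_force: [-0.2, -0.5, -1.4]
opening: 0.244
finger_force: 30.0
now hub [ 0.5107 -0.3273  0.1521]
tcp [ 0.4847 -0.2339  0.1966] d [-0.0009 -0.0004  0.0037] rv [ 0.0024 -0.0165 -0.002 ] t 8.8
```

```bash
python3 steer.py '[{"finger_gap": 0, "sx": -0.001, "sz": 0.002}, {"finger_gap": 0, "sx": -0.001, "sz": 0.002}]' && python3 steer.py '[{"finger_gap": 0, "sz": 0.0015, "ay": -0.015}, {"finger_gap": 0, "sz": 0.0015, "ay": -0.015}]' && python3 hub.py .5105 -.327 .150 30
```

```text
clock: 9.0
tool_pos: [0.4853, -0.2353, 0.1975]
eef_rot: [0.587, 0.765, 0.163, -0.212]
contact_force: [-0.2, 0.3, -1.2]
opening: 0.245
finger_force: 30.0
clock: 9.2
tool_pos: [0.485, -0.2344, 0.1964]
eef_rot: [0.588, 0.766, 0.158, -0.206]
contact_force: [-0.5, 0.1, -2.3]
opening: 0.249
finger_force: 30.0
now hub [ 0.5106 -0.3276  0.1497]
tcp [ 0.4847 -0.2339  0.1966] d [ 0.0006 -0.0002  0.0001] rv [ 0.0024 -0.001  -0.0025] t 9.2
```

```bash
python3 steer.py '[{"finger_gap": 0, "sx": -0.0005, "sz": 0.001}, {"finger_gap": 0, "sx": -0.0005, "sz": 0.001}]' && python3 steer.py '[{"finger_gap": 0, "sx": -0.0005, "sz": 0.001}, {"finger_gap": 0, "sx": -0.0005, "sz": 0.001}]'
```

```text
clock: 9.4
tool_pos: [0.4851, -0.2342, 0.1954]
eef_rot: [0.588, 0.766, 0.159, -0.206]
contact_force: [0.6, 0.2, -0.2]
opening: 0.246
finger_force: 30.0
clock: 9.6
tool_pos: [0.4851, -0.234, 0.1948]
eef_rot: [0.588, 0.766, 0.159, -0.206]
contact_force: [-1.4, 0.7, 5.1]
opening: 0.247
finger_force: 30.0
```

```bash
python3 steer.py '[{"finger_gap": 0.4}, {"finger_gap": 0.5}, {"finger_gap": 0.6}, {"finger_gap": 0.6}, {"finger_gap": 0.6}]' && python3 steer.py '[{"finger_gap": 0.6, "sz": -0.02}, {"finger_gap": 0.6, "sz": -0.06}, {"finger_gap": 0.6, "sz": -0.1}, {"finger_gap": 0.6, "sz": -0.14}, {"finger_gap": 0.6, "sz": -0.14}]' && python3 go.py .50 .06 .30 0 && python3 go.py .4466 .0735 .10 0
```

```text
clock: 10.1
tool_pos: [0.485, -0.2345, 0.194]
eef_rot: [0.588, 0.766, 0.158, -0.206]
contact_force: [0.7, 0.0, 0.4]
opening: 0.604
finger_force: 0.0
clock: 10.6
tool_pos: [0.5056, -0.3051, 0.3192]
eef_rot: [0.59, 0.766, 0.16, -0.201]
contact_force: [-0.5, 0.0, 0.7]
opening: 0.599
finger_force: 0.0
d [0.298  0.0871 0.1932] rv [-0.4679 -0.3717  1.7829] dist 0.365667994897004 1.880419939647483 t 10.6
d [0.2221 0.0373 0.3797] rv [-0.4679 -0.3717  1.7829] dist 0.4414669850227125 1.880419939647483 t 10.6
```

```bash
python3 go.py .48 .0 .36 0 | sed 's/^/A /'; python3 go.py .50 -.30 .38 1.836 30
```

```text
A d [0.2819 0.0529 0.1146] rv [-0.4679 -0.3717  1.7829] dist 0.30889731321034825 1.880419939647483 t 10.6
d [ 0.0357 -0.0037 -0.0496] rv [ 0.0108  0.0045 -0.0038] dist 0.061255704947596384 0.012315587258479643 t 10.6
```

```bash
python3 steer.py '[{"finger_gap": 0.6, "sx": 0.035, "sy": -0.004, "sz": -0.05}, {"finger_gap": 0.6, "sx": 0.06, "sz": -0.04, "ax": -0.04, "ay": -0.03, "az": 0.15}, {"finger_gap": 0.6, "sx": 0.1, "sy": 0.02, "ax": -0.08, "ay": -0.06, "az": 0.3}, {"finger_gap": 0.6, "sx": 0.14, "sy": 0.03, "sz": 0.03, "ax": -0.12, "ay": -0.09, "az": 0.45}, {"finger_gap": 0.6, "sx": 0.18, "sy": 0.035, "sz": 0.06, "ax": -0.16, "ay": -0.12, "az": 0.6}, {"finger_gap": 0.6, "sx": 0.22, "sy": 0.04, "sz": 0.085, "ax": -0.2, "ay": -0.15, "az": 0.75}, {"finger_gap": 0.6, "sx": 0.25, "sy": 0.05, "sz": 0.1, "ax": -0.24, "ay": -0.19, "az": 0.9}, {"finger_gap": 0.6, "sx": 0.28, "sy": 0.053, "sz": 0.114, "ax": -0.28, "ay": -0.22, "az": 1.05}, {"finger_gap": 0.6, "sx": 0.28, "sy": 0.053, "sz": 0.114, "ax": -0.32, "ay": -0.25, "az": 1.2}, {"finger_gap": 0.6, "sx": 0.28, "sy": 0.053, "sz": 0.114, "ax": -0.36, "ay": -0.28, "az": 1.35}]' && python3 go.py .4466 .0735 .10 0
```

```text
clock: 11.6
tool_pos: [0.4753, 0.0022, 0.3568]
eef_rot: [0.964, 0.252, 0.05, -0.068]
contact_force: [-0.2, -0.5, -0.5]
opening: 0.599
finger_force: 0.0
d [-0.0243 -0.0487  0.2625] rv [-0.137  -0.1015  0.5108] dist 0.26806945408907046 0.5385456228449454 t 11.6
```

```bash
python3 look.py d
python3 - <<'E'
from ov import *
o=[]
P={"press":[.4935,-.2643,0,.2655]}
f=np.array([.5107,-.3272,.15]);y=R.from_euler('z',.2655).apply([0,np.cos(np.pi/6),.5]);x=R.from_euler('z',.2655).apply([1,0,0])
for n,a,b in(("side",405,130),("top",400,195)):
    im=cv2.imread(f"pics/{n}_d.png")
    M["a"]=[np.array([f-.03*x,f+.03*x])]+[np.array([f,f+.187*y])]
    o.append(np.hstack([tile(im,n,a,b,5,{},400,300),tile(im,n,a,b,5,{"press":P["press"],"a":[]},400,300)]))
cv2.imwrite("pics/c6.png",np.vstack(o))
E
```

```text
(no output)
```

View pics/c6.png

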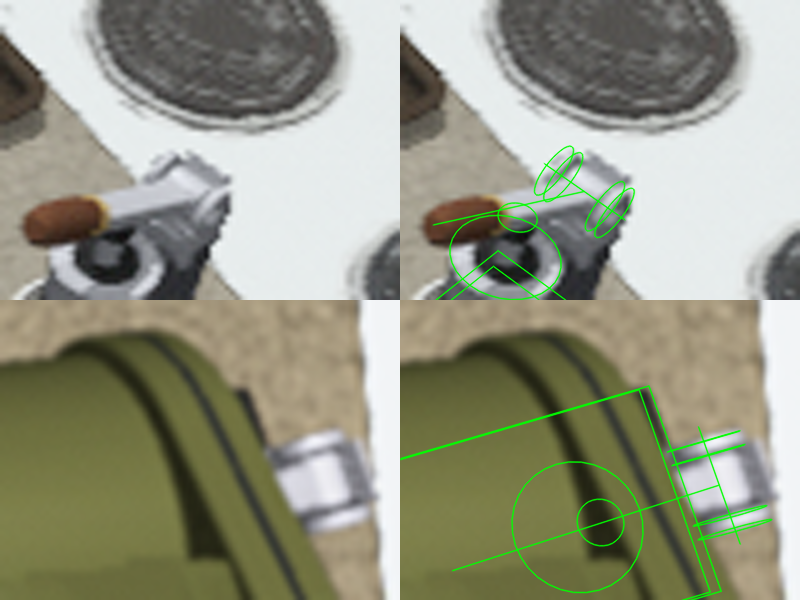

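The lever's hub sits between the ears with the lever lying on the cap. In the side view the handle is at ≈(417,174) and the hub at ≈(441,168), both on the projected axis. Now the pin.

```bash
python3 steer.py '[{"finger_gap": 0.6, "sx": -0.005, "sy": -0.01, "sz": 0.04, "ax": -0.04, "ay": -0.03, "az": 0.14}, {"finger_gap": 0.6, "sx": -0.01, "sy": -0.02, "sz": 0.08, "ax": -0.08, "ay": -0.06, "az": 0.28}, {"finger_gap": 0.6, "sx": -0.015, "sy": -0.03, "sz": 0.12, "ax": -0.11, "ay": -0.08, "az": 0.42}, {"finger_gap": 0.6, "sx": -0.02, "sy": -0.04, "sz": 0.16, "ax": -0.137, "ay": -0.101, "az": 0.51}, {"finger_gap": 0.6, "sx": -0.024, "sy": -0.049, "sz": 0.21, "ax": -0.137, "ay": -0.101, "az": 0.51}, {"finger_gap": 0.6, "sx": -0.024, "sy": -0.049, "sz": 0.24, "ax": -0.137, "ay": -0.101, "az": 0.51}, {"finger_gap": 0.6, "sx": -0.024, "sy": -0.049, "sz": 0.26, "ax": -0.137, "ay": -0.101, "az": 0.51}, {"finger_gap": 0.6, "sx": -0.024, "sy": -0.049, "sz": 0.26, "ax": -0.137, "ay": -0.101, "az": 0.51}, {"finger_gap": 0.6, "sx": -0.024, "sy": -0.049, "sz": 0.26, "ax": -0.137, "ay": -0.101, "az": 0.51}]' && python3 go.py .4466 .0735 .004 0
```

```text
clock: 12.6
tool_pos: [0.4479, 0.0716, 0.1027]
eef_rot: [1.0, 0.002, 0.0, -0.001]
contact_force: [0.2, 0.0, 0.1]
opening: 0.596
finger_force: 0.0
d [-0.0014 -0.0017  0.0987] rv [-0.0018 -0.0007  0.004 ] dist 0.09868846631712745 0.0044411736142136 t 12.6
```

```bash
python3 steer.py '[{"finger_gap": 0.6, "sx": -0.001, "sy": -0.001, "sz": 0.04}, {"finger_gap": 0.6, "sx": -0.001, "sy": -0.001, "sz": 0.075}, {"finger_gap": 0.6, "sx": -0.001, "sy": -0.001, "sz": 0.09}, {"finger_gap": 0.6, "sx": -0.001, "sy": -0.001, "sz": 0.097}, {"finger_gap": 0.6, "sx": -0.001, "sy": -0.001, "sz": 0.097}]' && python3 steer.py '[{"finger_gap": 0}, {"finger_gap": 0}, {"finger_gap": 0}, {"finger_gap": 0}, {"finger_gap": 0}, {"finger_gap": 0}, {"finger_gap": 0}]' 30 && python3 steer.py '[{"finger_gap": 0, "sz": -0.03}, {"finger_gap": 0, "sz": -0.08}, {"finger_gap": 0, "sz": -0.13}, {"finger_gap": 0, "sz": -0.18}, {"finger_gap": 0, "sz": -0.22}, {"finger_gap": 0, "sz": -0.22}, {"finger_gap": 0, "sz": -0.22}]' && python3 look.py e
python3 - <<'E'
from ov import *
s=cv2.imread("pics/side_e.png");t=cv2.imread("pics/top_e.png")
P={"pin":[.4866,.0735,.228,-.002]}
u=proj("side",[[.4866,.0735,.228]])[0].astype(int);v=proj("top",[[.4866,.0735,.228]])[0].astype(int)
cv2.imwrite("pics/c7.png",np.vstack([np.hstack([tile(s,"side",u[0]-25,u[1]-20,8,p),tile(t,"top",v[0]-25,v[1]-25,8,p)]) for p in(P,{})]));print(u,v)
E
```

```text
clock: 13.1
tool_pos: [0.4546, 0.0737, 0.0108]
eef_rot: [1.0, 0.003, -0.003, -0.0]
contact_force: [-0.1, -0.4, -0.1]
opening: 0.598
finger_force: 0.0
clock: 13.8
tool_pos: [0.4536, 0.0744, 0.0107]
eef_rot: [1.0, 0.002, -0.004, -0.0]
contact_force: [0.1, 1.0, 5.6]
opening: 0.174
finger_force: 30.0
clock: 14.5
tool_pos: [0.4553, 0.0736, 0.2305]
eef_rot: [1.0, 0.001, -0.004, 0.0]
contact_force: [-0.4, -0.7, -0.5]
opening: 0.176
finger_force: 30.0
[325 206] [298 242]
```

View pics/c7.png

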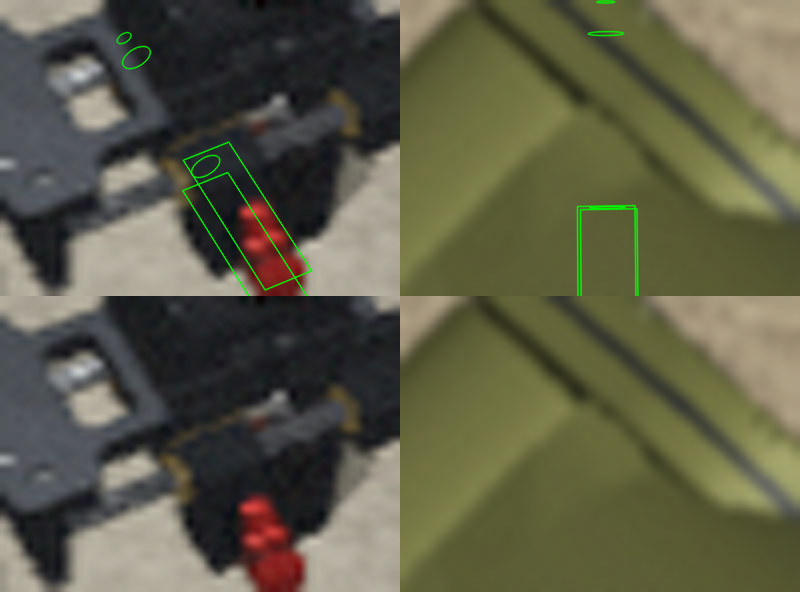

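The picture shows the red handle held just by the fingertips. Its near end is at side ≈(333,222), ~1–2 px lower than predicted. The arm stopped 7 mm high (z 0.0108 instead of 0.004), so I'll check why.

Run:
```python
from go import *
print(s["q"],p,T.as_matrix())
im=cv2.imread("pics/side_e.png").astype(int)
m=((im[...,2]>110)&(im[...,1]<60)&(im[...,0]<60))
m[:170]=0;m[:,:290]=0;m[260:]=0;m[:,370:]=0
yx=np.argwhere(m);print(len(yx),yx.min(0),yx.max(0),yx.mean(0))
c=np.linalg.svd(yx-yx.mean(0))[2][0];print("axis(dy,dx)",c)
for z in(.228,.222):
  print(proj("side",[[.4316,.0735,z],[.4866,.0735,z],[.5446,.0735,z]]).tolist())
```

```text
[ 0.1465  0.5551 -0.6254  2.0325  0.4843  0.7147 -2.3532] [0.4542 0.0735 0.2289] [[ 0.9999  0.0033 -0.0117]
 [ 0.0032 -1.     -0.0011]
 [-0.0117  0.0011 -0.9999]]
41 [211 330] [221 337] [216.7317 333.2683]
axis(dy,dx) [0.9361 0.3516]
[[335.43117856744993, 222.34054292351684], [325.15366773840486, 206.25330744016856], [314.918871484792, 190.23293244911056]]
[[335.3493448593355, 223.72891646439263], [325.11940080162145, 207.6740277775134], [314.9294023692801, 191.68182981164568]]
```

```bash
python3 steer.py '[{"finger_gap": 0, "sz": 0.05}, {"finger_gap": 0, "sz": 0.1}, {"finger_gap": 0, "sz": 0.15}, {"finger_gap": 0, "sz": 0.19}, {"finger_gap": 0, "sz": 0.21}, {"finger_gap": 0, "sz": 0.219}, {"finger_gap": 0, "sz": 0.219}]' && python3 -c "
from plant import r;print(r.get_state()['q'])" && python3 steer.py '[{"finger_gap": 0.3}, {"finger_gap": 0.6}, {"finger_gap": 0.6}, {"finger_gap": 0.6}, {"finger_gap": 0.6, "sz": -0.03}, {"finger_gap": 0.6, "sz": -0.06}, {"finger_gap": 0.6, "sz": -0.1}, {"finger_gap": 0.6, "sz": -0.1}]'
```

```text
clock: 15.3
tool_pos: [0.4509, 0.074, 0.0091]
eef_rot: [1.0, 0.003, -0.007, 0.002]
contact_force: [-0.3, 0.4, -0.4]
opening: 0.174
finger_force: 30.0
[-0.2381511   0.93685053 -0.04060465  2.18848466  0.80577892  0.04464779
 -2.63283674]
clock: 16.1
tool_pos: [0.4564, 0.0747, 0.115]
eef_rot: [1.0, 0.001, -0.001, -0.002]
contact_force: [1.2, 0.2, -1.2]
opening: 0.601
finger_force: 0.0
```

```bash
python3 steer.py '[{"finger_gap": 0.6, "sz": -0.02, "az": -0.15}, {"finger_gap": 0.6, "sz": -0.04, "az": -0.3}, {"finger_gap": 0.6, "sz": -0.04, "az": -0.45}, {"finger_gap": 0.6, "sz": -0.04, "az": -0.6}, {"finger_gap": 0.6, "sz": -0.04, "az": -0.75}, {"finger_gap": 0.6, "sz": -0.04, "az": -0.9}, {"finger_gap": 0.6, "sz": -0.04, "az": -1.05}, {"finger_gap": 0.6, "sz": -0.04, "az": -1.2}, {"finger_gap": 0.6, "sz": -0.04, "az": -1.35}, {"finger_gap": 0.6, "sz": -0.04, "az": -1.5}]' && python3 steer.py '[{"finger_gap": 0.6, "az": -0.15}, {"finger_gap": 0.6, "az": -0.3}, {"finger_gap": 0.6, "az": -0.45}, {"finger_gap": 0.6, "az": -0.6}, {"finger_gap": 0.6, "az": -0.75}, {"finger_gap": 0.6, "az": -0.9}, {"finger_gap": 0.6, "az": -1.05}, {"finger_gap": 0.6, "az": -1.2}, {"finger_gap": 0.6, "az": -1.35}, {"finger_gap": 0.6, "az": -1.5}]' && python3 look.py f && python3 go.py .4486 .0735 .004 3.1416
python3 - <<'E'
from ov import *
print(r.get_state()["q"])
for n in("side","top"):
    im=cv2.imread(f"pics/{n}_f.png").astype(int);im0=cv2.imread(f"pics/{n}0.png").astype(int)
    for I in(im0,im):
        m=((I[...,2]>130)&(I[...,1]<70)&(I[...,0]<70));m[:215]=0;m[290:]=0;m[:,:295]=0;m[:,345:]=0
        yx=np.argwhere(m);print(n,len(yx),yx.mean(0) if len(yx) else 0,yx.min(0),yx.max(0))
E
```

```text
clock: 17.1
tool_pos: [0.4543, 0.0738, 0.1505]
eef_rot: [0.729, 0.685, -0.004, -0.003]
contact_force: [-0.3, -0.2, 0.8]
opening: 0.599
finger_force: 0.0
clock: 18.1
tool_pos: [0.4542, 0.0739, 0.1504]
eef_rot: [0.066, 0.998, -0.0, -0.005]
contact_force: [-0.7, -0.0, -0.1]
opening: 0.604
finger_force: 0.0
d [ 0.0038 -0.001   0.1463] rv [-0.0003 -0.0105 -0.1381] dist 0.14636114257249935 0.1384630705677902 t 18.2
[ 0.40691715  0.92133791 -1.19912456  2.0999907   1.08924983  0.98367947
  0.01752739]
side 41 [259.09756098 327.80487805] [251 322] [266 333]
side 25 [260.12 329.36] [252 324] [266 334]
top 93 [256.         301.95698925] [247 300] [265 304]Traceback (most recent call last):
  File "<stdin>", line 7, in <module>
    return umr_minimum(a, axis, None, out, keepdims, initial, where)
ValueError: zero-size array to reduction operation minimum which has no identity
```

```bash
python3 steer.py '[{"finger_gap": 0.6, "sx": 0.005, "sy": -0.001, "sz": 0.05, "ay": -0.01, "az": -0.138}, {"finger_gap": 0.6, "sx": 0.006, "sy": -0.001, "sz": 0.09, "ay": -0.01, "az": -0.138}, {"finger_gap": 0.6, "sx": 0.006, "sy": -0.001, "sz": 0.12, "ay": -0.01, "az": -0.138}, {"finger_gap": 0.6, "sx": 0.006, "sy": -0.001, "sz": 0.14, "ay": -0.01, "az": -0.138}, {"finger_gap": 0.6, "sx": 0.006, "sy": -0.001, "sz": 0.147, "ay": -0.01, "az": -0.138}, {"finger_gap": 0.6, "sx": 0.006, "sy": -0.001, "sz": 0.147, "ay": -0.01, "az": -0.138}, {"finger_gap": 0.6, "sx": 0.006, "sy": -0.001, "sz": 0.147, "ay": -0.01, "az": -0.138}]' && python3 go.py .4466 .0735 .003 3.1416
```

```text
clock: 18.9
tool_pos: [0.4476, 0.0744, 0.0051]
eef_rot: [0.001, 1.0, 0.0, 0.001]
contact_force: [0.0, -0.4, -0.4]
opening: 0.6
finger_force: 0.0
d [ 0.001  -0.0009  0.0021] rv [ 0.      0.0022 -0.0012] dist 0.0024799889865605488 0.002479016988762504 t 18.9
```

```bash
python3 steer.py '[{"finger_gap": 0.6, "sx": 0.001, "sz": 0.002}, {"finger_gap": 0.3, "sx": 0.001, "sz": 0.002}, {"finger_gap": 0.2, "sx": 0.001, "sz": 0.002}, {"finger_gap": 0, "sx": 0.001, "sz": 0.002}, {"finger_gap": 0, "sx": 0.001, "sz": 0.002}, {"finger_gap": 0, "sx": 0.001, "sz": 0.002}, {"finger_gap": 0, "sx": 0.001, "sz": 0.002}, {"finger_gap": 0, "sx": 0.001, "sz": 0.002}, {"finger_gap": 0, "sx": 0.001, "sz": 0.002}]' 40 && python3 steer.py '[{"finger_gap": 0, "sz": -0.03}, {"finger_gap": 0, "sz": -0.08}, {"finger_gap": 0, "sz": -0.13}, {"finger_gap": 0, "sz": -0.18}, {"finger_gap": 0, "sz": -0.22}, {"finger_gap": 0, "sz": -0.26}, {"finger_gap": 0, "sz": -0.26}, {"finger_gap": 0, "sz": -0.26}]' && python3 look.py g
python3 - <<'E'
from go import *
print(s["q"],p)
dz=p[2]-.003
for n in("side","top"):
    im=cv2.imread(f"pics/{n}_g.png").astype(int)
    m=((im[...,2]>90)&(im[...,1]<60)&(im[...,0]<60));m[:150]=0;m[260:]=0;m[:,:290]=0;m[:,360:]=0
    yx=np.argwhere(m);print(n,len(yx),(yx.min(0),yx.max(0),yx.mean(0)) if len(yx) else 0)
    print(proj(n,[[.4316,.0735,.008+dz],[.4866,.0735,.008+dz],[.5446,.0735,.008+dz]]).tolist())
im=cv2.imread("pics/side_g.png");cv2.imwrite("pics/c8.png",cv2.resize(im[150:250,270:390],None,fx=6,fy=6,interpolation=cv2.INTER_CUBIC))
E
```

```text
clock: 19.8
tool_pos: [0.4463, 0.0741, 0.0025]
eef_rot: [0.0, 1.0, -0.0, 0.001]
contact_force: [0.0, -0.4, 1.9]
opening: 0.179
finger_force: 40.0
clock: 20.6
tool_pos: [0.4459, 0.0738, 0.2624]
eef_rot: [0.0, 1.0, -0.001, 0.001]
contact_force: [-0.5, -0.5, -1.4]
opening: 0.178
finger_force: 40.0
[ 0.502   0.7468 -1.3419  2.009   0.8346  1.1051  0.3475] [0.4451 0.0733 0.261 ]
side 47 (array([206, 332]), array([215, 339]), array([210.8936, 335.5957]))
[[335.96721638123506, 213.24623771951727], [325.37791340431363, 196.95599615343613], [314.85002191787277, 180.76022804014426]]
top 0 0
[[297.8346634423149, 267.5201939834366], [297.56415940112396, 241.44440152790895], [297.2852229192378, 214.555746637887]]
```

View pics/c8.png

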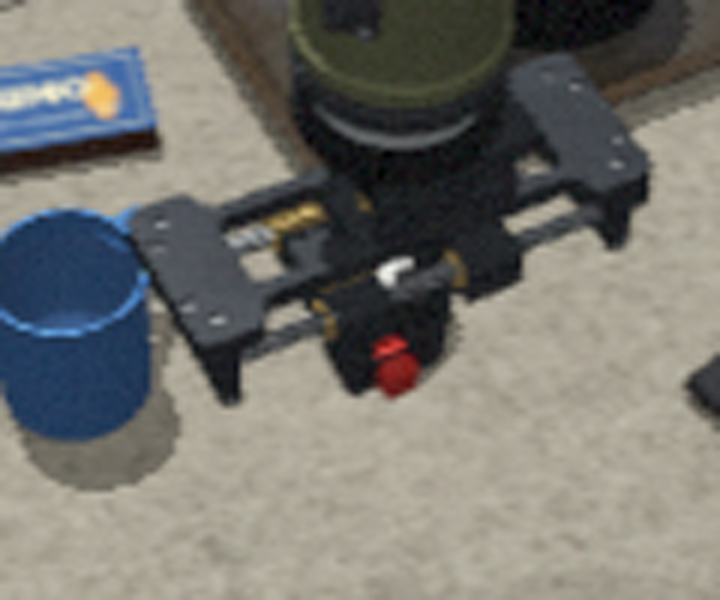

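The pin is held level by its handle. The end face is at side ≈(336,212), matching the prediction. Next, carry it to in front of the near ear.

```bash
cat > pin.py <<'E'
# pin.py gap(m, tip before the near ear's face; -0.058 is home) axis_z [lateral]
from go import *
v=list(map(float,sys.argv[1:]));a=.2655;u=np.array([np.cos(a),np.sin(a),0]);w=np.array([-np.sin(a),np.cos(a),0])
F=np.array([.5107,-.327,v[1]])+w*(v[2] if len(v)>2 else 0);G=down(np.pi+a)
off=np.array([-.0403,0,-.0055])
t=F-u*(.0225+.058+v[0])-G.apply(off)
sh=p+T.apply(off);tip=p+T.apply(off+[-.058,0,0])-F
print("tcp",t,"d",T.inv().apply(t-p),"rv",(T.inv()*G).as_rotvec(),"t",round(s["clock"],2))
print("tip rel fork: along %.4f lat %.4f z %.4f"%(tip@u,tip@w,tip[2]),"F",np.round(s["contact_force"],1))
E
python3 pin.py .03 .33; python3 pin.py .03 .15
```

```text
tcp [ 0.3652 -0.3666  0.3245] d [ 0.08   -0.44   -0.0625] rv [-0.0019 -0.0013 -0.2656] t 20.7
tip rel fork: along 0.1366 lat 0.3777 z -0.0636 F [ 0.5 -0.  -0.2]
tcp [ 0.3652 -0.3666  0.1445] d [ 0.0798 -0.4397  0.1175] rv [-0.0019 -0.0013 -0.2656] t 20.7
tip rel fork: along 0.1366 lat 0.3777 z 0.1164 F [ 0.5 -0.  -0.2]
```

```bash
python3 steer.py '[{"finger_gap": 0, "sx": 0.01, "sz": -0.05, "az": -0.05}, {"finger_gap": 0, "sx": 0.04, "sy": -0.04, "sz": -0.065, "az": -0.15}, {"finger_gap": 0, "sx": 0.07, "sy": -0.08, "sz": -0.065, "az": -0.266}, {"finger_gap": 0, "sx": 0.08, "sy": -0.13, "sz": -0.065, "az": -0.266}, {"finger_gap": 0, "sx": 0.08, "sy": -0.18, "sz": -0.065, "az": -0.266}, {"finger_gap": 0, "sx": 0.08, "sy": -0.23, "sz": -0.065, "az": -0.266}, {"finger_gap": 0, "sx": 0.08, "sy": -0.28, "sz": -0.065, "az": -0.266}, {"finger_gap": 0, "sx": 0.08, "sy": -0.33, "sz": -0.065, "az": -0.266}, {"finger_gap": 0, "sx": 0.08, "sy": -0.38, "sz": -0.065, "az": -0.266}, {"finger_gap": 0, "sx": 0.08, "sy": -0.43, "sz": -0.065, "az": -0.266}]' && python3 steer.py '[{"finger_gap": 0}, {"finger_gap": 0}]' && python3 pin.py .03 .15
```

```text
clock: 21.7
tool_pos: [0.3644, -0.352, 0.3254]
eef_rot: [-0.132, 0.991, 0.001, -0.001]
contact_force: [0.4, 0.2, 0.1]
opening: 0.177
finger_force: 40.0
clock: 21.9
tool_pos: [0.3648, -0.3501, 0.3254]
eef_rot: [-0.131, 0.991, 0.002, -0.0]
contact_force: [0.3, 0.3, -0.6]
opening: 0.173
finger_force: 40.0
tcp [ 0.3652 -0.3666  0.1445] d [ 0.0039 -0.0165  0.1808] rv [ 0.0032 -0.0001 -0.0018] t 21.9
tip rel fork: along -0.0485 lat 0.0158 z 0.1809 F [ 0.3  0.3 -0.6]
```

```bash
python3 steer.py '[{"finger_gap": 0, "sx": 0.004, "sy": -0.016, "sz": 0.03}, {"finger_gap": 0, "sx": 0.004, "sy": -0.016, "sz": 0.07}, {"finger_gap": 0, "sx": 0.004, "sy": -0.016, "sz": 0.11}, {"finger_gap": 0, "sx": 0.004, "sy": -0.016, "sz": 0.15}, {"finger_gap": 0, "sx": 0.004, "sy": -0.016, "sz": 0.175}, {"finger_gap": 0, "sx": 0.004, "sy": -0.016, "sz": 0.18}, {"finger_gap": 0, "sx": 0.004, "sy": -0.016, "sz": 0.18}, {"finger_gap": 0, "sx": 0.004, "sy": -0.016, "sz": 0.18}]' && python3 pin.py .003 .15 && python3 look.py h
python3 - <<'E'
from go import *
print(s["q"])
P=p+T.apply([[-.0403+.055,0,-.0055],[-.0403+.027,0,-.0055],[-.0403,0,-.0055],[-.0983,0,-.0055]])
for n in("side","top"):
    im=cv2.imread(f"pics/{n}_h.png").astype(int);q=proj(n,P);c=q.mean(0)
    m=((im[...,2]>90)&(im[...,1]<60)&(im[...,0]<60));k=np.zeros_like(m);k[int(c[1])-30:int(c[1])+30,int(c[0])-40:int(c[0])+40]=1
    yx=np.argwhere(m&k);print(n,q.round(1).tolist(),len(yx),(yx.min(0),yx.max(0),yx.mean(0)) if len(yx) else 0)
E
```

```text
clock: 22.7
tool_pos: [0.3675, -0.3659, 0.1489]
eef_rot: [-0.133, 0.991, -0.001, 0.002]
contact_force: [1.0, -0.2, 0.3]
opening: 0.176
finger_force: 40.0
tcp [ 0.3912 -0.3595  0.1445] d [-0.0246 -0.0001  0.0045] rv [-0.002   0.0029  0.0017] t 22.7
tip rel fork: along -0.0502 lat 0.0002 z 0.0047 F [ 1.  -0.2  0.3]
[ 1.3335  0.9728 -1.1958  1.9464  1.0818  1.0584  1.47  ]
side [[488.5, 199.2], [480.1, 193.3], [472.1, 187.8], [455.5, 176.2]] 1 (array([198, 490]), array([198, 490]), array([198., 490.]))
top [[487.6, 297.4], [483.5, 285.8], [479.6, 274.8], [471.2, 251.3]] 34 (array([276, 478]), array([281, 485]), array([278.5   , 481.7647]))
```

```bash
python3 steer.py '[{"finger_gap": 0, "sx": -0.01, "sz": 0.0045, "ay": 0.003}, {"finger_gap": 0, "sx": -0.015, "sz": 0.0045, "ay": 0.003}, {"finger_gap": 0, "sx": -0.015, "sz": 0.0045, "ay": 0.003}]' && python3 look.py i && python3 pin.py .003 .15
python3 - <<'E'
from go import *
P=p+T.apply([[-.0403,0,-.0055],[-.0983,0,-.0055]])
for n in("side","top"):
    q=proj(n,P);print(n,q.round(1).tolist())
im=cv2.imread("pics/top_i.png")
q=proj("top",P)
for row in range(int(q[1][1])-2,int(q[0][1])+8,2):
    print(row,im[row,464:492].min(axis=1).tolist())
f=[.5107-.965*.0225,-.327-.262*.0225,.15];print(proj("top",[f]))
E
```

```text
clock: 23.1
tool_pos: [0.3823, -0.362, 0.1434]
eef_rot: [-0.133, 0.991, -0.001, -0.0]
contact_force: [0.0, -0.3, 0.6]
opening: 0.179
finger_force: 40.0
tcp [ 0.3912 -0.3595  0.1445] d [-0.0105  0.0001 -0.0014] rv [-0.001  -0.0018  0.0008] t 23.2
tip rel fork: along -0.0360 lat -0.0000 z -0.0016 F [-0.5 -0.2  0.1]
side [[467.2, 186.3], [450.9, 174.9]]
top [[476.3, 268.9], [468.0, 245.7]]
243 [125, 122, 125, 127, 128, 128, 127, 127, 125, 127, 120, 126, 210, 241, 243, 242, 241, 241, 241, 241, 241, 241, 241, 241, 241, 241, 241, 241]
245 [123, 119, 121, 122, 119, 131, 140, 126, 115, 116, 106, 123, 219, 243, 243, 242, 241, 242, 241, 241, 240, 241, 241, 241, 241, 241, 241, 241]
247 [124, 116, 119, 116, 128, 185, 221, 200, 143, 115, 108, 140, 229, 244, 243, 241, 241, 241, 241, 241, 240, 240, 241, 241, 241, 241, 241, 241]
249 [128, 126, 127, 126, 117, 156, 210, 232, 211, 161, 124, 139, 207, 238, 242, 242, 241, 241, 242, 241, 240, 241, 242, 241, 241, 241, 241, 241]
251 [131, 135, 134, 132, 120, 128, 172, 220, 230, 194, 137, 125, 175, 233, 243, 242, 241, 241, 242, 241, 241, 241, 241, 241, 241, 
[... 1033 characters left out ...]
119, 121, 127, 136, 135, 122, 105, 99, 108, 112, 109, 140, 182, 200, 204, 229, 239, 241, 242, 242, 241, 241, 241, 241, 241, 241, 241, 241]
269 [114, 126, 132, 129, 127, 124, 112, 105, 109, 116, 103, 92, 113, 136, 138, 102, 95, 175, 238, 242, 242, 241, 241, 241, 241, 241, 241, 241]
271 [117, 130, 134, 131, 128, 128, 123, 114, 109, 107, 77, 31, 6, 5, 5, 0, 0, 57, 175, 237, 244, 244, 244, 243, 243, 242, 241, 241]
273 [114, 121, 127, 129, 128, 121, 111, 107, 107, 109, 93, 54, 13, 1, 12, 15, 4, 0, 63, 159, 188, 188, 184, 197, 237, 246, 245, 244]
275 [117, 117, 124, 133, 131, 121, 112, 110, 114, 118, 111, 74, 29, 10, 18, 24, 26, 29, 29, 30, 28, 29, 28, 69, 152, 187, 192, 199]
[[466.3273 240.2896]]
```

Run:
```python
from ov import *
W=lambda L:pose([.4936,-.2643,0,.2655])(np.array(L)/1000.)
ys=np.arange(-95,-34,2.5)
def samp(im,q): return cv2.remap(im,q[:,0].astype(np.float32).reshape(1,-1),q[:,1].astype(np.float32).reshape(1,-1),cv2.INTER_LINEAR)[0]
for nm in("0","_i"):
  for cam in("top","side"):
    im=cv2.cvtColor(cv2.imread(f"pics/{cam}{nm}.png"),cv2.COLOR_BGR2GRAY)
    print(nm,cam,"y",(ys+65).tolist())
    for x,z in((-19,150),(-19,158),(-19,164),(19,150),(19,158),(19,164),(0,155)):
        print(x,z,samp(im,proj(cam,W([[x,y,z] for y in ys]))).tolist())
```

```text
0 top y [-30.0, -27.5, -25.0, -22.5, -20.0, -17.5, -15.0, -12.5, -10.0, -7.5, -5.0, -2.5, 0.0, 2.5, 5.0, 7.5, 10.0, 12.5, 15.0, 17.5, 20.0, 22.5, 25.0, 27.5, 30.0]
-19 150 [245, 244, 231, 195, 170, 187, 206, 214, 223, 232, 226, 222, 218, 198, 175, 156, 136, 115, 99, 92, 75, 60, 57, 54, 43]
-19 158 [244, 244, 245, 242, 214, 167, 178, 200, 212, 221, 229, 225, 223, 221, 202, 179, 161, 142, 122, 106, 95, 77, 60, 56, 54]
-19 164 [244, 244, 244, 245, 243, 215, 169, 175, 198, 211, 222, 224, 222, 222, 216, 199, 178, 161, 140, 123, 106, 94, 73, 58, 54]
19 150 [155, 168, 164, 159, 169, 191, 202, 213, 227, 230, 228, 224, 217, 194, 169, 150, 130, 106, 93, 96, 90, 66, 61, 55, 40]
19 158 [179, 152, 162, 167, 161, 163, 183, 198, 208, 222, 230, 228, 226, 221, 200, 175, 155, 136, 110, 92, 96, 94, 69, 62, 57]
19 164 [230, 183, 151, 162, 168, 161, 163, 183, 198, 207, 222, 228, 227, 225, 220, 199, 174, 154, 134, 108, 91, 96, 93, 67, 62]
0 155 [241, 218, 181, 164, 135, 128, 119, 83, 72, 135, 209, 233, 231, 230, 230, 232, 228, 204, 184, 176, 152, 113, 78, 70, 86]
0 side y [-30.0, -27.5, -25.0, -22.5, -20.
[... 2507 characters left out ...]
 140, 128, 114, 102, 90, 93, 106, 110]
-19 164 [218, 217, 217, 217, 211, 196, 170, 133, 151, 167, 175, 188, 190, 190, 185, 177, 165, 149, 131, 118, 107, 102, 92, 83, 90]
19 150 [206, 191, 201, 195, 144, 115, 111, 114, 123, 117, 133, 132, 138, 138, 137, 141, 143, 164, 180, 181, 181, 182, 183, 184, 183]
19 158 [218, 217, 217, 217, 217, 212, 202, 179, 179, 182, 181, 189, 182, 181, 184, 177, 176, 167, 163, 175, 176, 171, 157, 160, 167]
19 164 [210, 214, 217, 217, 217, 217, 216, 215, 207, 198, 199, 198, 183, 184, 178, 180, 191, 206, 204, 207, 205, 198, 186, 151, 133]
0 155 [217, 214, 183, 146, 132, 132, 138, 153, 176, 193, 201, 206, 203, 195, 188, 185, 185, 184, 181, 178, 178, 161, 147, 130, 108]
```

```bash
python3 steer.py '[{"finger_gap": 0, "sx": -0.004, "sz": -0.001}, {"finger_gap": 0, "sx": -0.008, "sz": -0.0015}, {"finger_gap": 0, "sx": -0.01, "sz": -0.0015}, {"finger_gap": 0, "sx": -0.01, "sz": -0.0015}]' && python3 steer.py '[{"finger_gap": 0, "sx": -0.003}, {"finger_gap": 0, "sx": -0.003}]' && python3 steer.py '[{"finger_gap": 0, "sx": -0.003}, {"finger_gap": 0, "sx": -0.003}]' && python3 pin.py -.02 .15
```

```text
clock: 23.6
tool_pos: [0.3909, -0.3597, 0.1446]
eef_rot: [-0.133, 0.991, -0.001, -0.001]
contact_force: [-0.6, 0.4, -0.2]
opening: 0.175
finger_force: 40.0
clock: 23.8
tool_pos: [0.3937, -0.359, 0.1445]
eef_rot: [-0.133, 0.991, -0.001, -0.001]
contact_force: [0.6, -0.3, 0.1]
opening: 0.175
finger_force: 40.0
clock: 24.0
tool_pos: [0.3967, -0.3581, 0.1446]
eef_rot: [-0.133, 0.991, -0.001, -0.001]
contact_force: [-0.3, 0.2, -0.8]
opening: 0.178
finger_force: 40.0
tcp [ 0.4134 -0.3534  0.1445] d [-0.0174  0.0001  0.    ] rv [-0.0009 -0.0013  0.0005] t 24.0
tip rel fork: along -0.0199 lat -0.0001 z -0.0001 F [-0.3  0.2 -0.8]
```

```bash
for i in 1; do python3 steer.py '[{"finger_gap": 0, "sx": -0.003}, {"finger_gap": 0, "sx": -0.003}]'; python3 steer.py '[{"finger_gap": 0, "sx": -0.003}, {"finger_gap": 0, "sx": -0.003}]';  python3 steer.py '[{"finger_gap": 0, "sx": -0.003}, {"finger_gap": 0, "sx": -0.003}]'; done | grep -E "tool_pos|force"; python3 pin.py -.03 .15
```

```text
tool_pos: [0.3996, -0.3573, 0.1446]
contact_force: [0.4, 0.0, -0.1]
finger_force: 40.0
tool_pos: [0.4025, -0.3565, 0.1446]
contact_force: [0.5, -0.4, -0.1]
finger_force: 40.0
tool_pos: [0.4054, -0.3558, 0.1446]
contact_force: [-0.5, -0.3, -0.3]
finger_force: 40.0
tcp [ 0.4231 -0.3508  0.1445] d [-0.0184  0.0001  0.    ] rv [-0.0009 -0.0014  0.0006] t 24.6
tip rel fork: along -0.0109 lat -0.0001 z -0.0001 F [-0.5 -0.3 -0.3]
```

```bash
(python3 steer.py '[{"finger_gap": 0, "sx": -0.003}, {"finger_gap": 0, "sx": -0.005}, {"finger_gap": 0, "sx": -0.005}]'; python3 steer.py '[{"finger_gap": 0, "sx": -0.003}, {"finger_gap": 0, "sx": -0.005}, {"finger_gap": 0, "sx": -0.005}]';  python3 steer.py '[{"finger_gap": 0, "sx": -0.003}, {"finger_gap": 0, "sx": -0.005}, {"finger_gap": 0, "sx": -0.005}]') | grep -E "tool_pos|force"; python3 pin.py -.03 .15
```

```text
tool_pos: [0.4102, -0.3544, 0.1445]
contact_force: [0.1, -0.7, -1.0]
finger_force: 40.0
tool_pos: [0.415, -0.3531, 0.1445]
contact_force: [-0.0, 0.3, -1.0]
finger_force: 40.0
tool_pos: [0.4198, -0.3518, 0.1445]
contact_force: [0.1, -0.4, -0.3]
finger_force: 40.0
tcp [ 0.4231 -0.3508  0.1445] d [-0.0034  0.0001  0.    ] rv [-0.0009 -0.0014  0.0006] t 25.5
tip rel fork: along 0.0041 lat -0.0000 z -0.0001 F [ 0.1 -0.4 -0.3]
```

```bash
(python3 steer.py '[{"finger_gap": 0, "sx": -0.003}, {"finger_gap": 0, "sx": -0.005}, {"finger_gap": 0, "sx": -0.005}]'; python3 steer.py '[{"finger_gap": 0, "sx": -0.003}, {"finger_gap": 0, "sx": -0.005}, {"finger_gap": 0, "sx": -0.005}]';  python3 steer.py '[{"finger_gap": 0, "sx": -0.003}, {"finger_gap": 0, "sx": -0.004}, {"finger_gap": 0, "sx": -0.004}]') | grep -E "tool_pos|force"; python3 pin.py -.058 .15
```

```text
tool_pos: [0.4246, -0.3505, 0.1445]
contact_force: [0.8, 0.4, -0.1]
finger_force: 40.0
tool_pos: [0.4295, -0.3492, 0.1445]
contact_force: [0.1, -0.5, -0.3]
finger_force: 40.0
tool_pos: [0.4332, -0.3482, 0.1445]
contact_force: [-0.6, 0.2, -0.9]
finger_force: 40.0
tcp [ 0.4501 -0.3435  0.1445] d [-0.0176  0.0001 -0.0001] rv [-0.0009 -0.0016  0.0005] t 26.4
tip rel fork: along 0.0179 lat -0.0000 z -0.0002 F [-0.6  0.2 -0.9]
```

```bash
(python3 steer.py '[{"finger_gap": 0, "sx": -0.003}, {"finger_gap": 0, "sx": -0.005}, {"finger_gap": 0, "sx": -0.005}]'; python3 steer.py '[{"finger_gap": 0, "sx": -0.003}, {"finger_gap": 0, "sx": -0.005}, {"finger_gap": 0, "sx": -0.005}]';  python3 steer.py '[{"finger_gap": 0, "sx": -0.003}, {"finger_gap": 0, "sx": -0.004}, {"finger_gap": 0, "sx": -0.004}]') | grep -E "tool_pos|force"; python3 pin.py -.058 .15
```

```text
tool_pos: [0.4382, -0.3468, 0.1445]
contact_force: [-1.0, -0.1, -0.3]
finger_force: 40.0
tool_pos: [0.443, -0.3455, 0.1445]
contact_force: [-0.6, -0.1, -0.2]
finger_force: 40.0
tool_pos: [0.4467, -0.3445, 0.1444]
contact_force: [-0.1, -0.0, 0.1]
finger_force: 40.0
tcp [ 0.4501 -0.3435  0.1445] d [-0.0036  0.0001 -0.0001] rv [-0.0009 -0.0017  0.0005] t 27.3
tip rel fork: along 0.0319 lat -0.0001 z -0.0002 F [-0.1 -0.   0.1]
```

Next, the last few mm to contact.

```bash
(python3 steer.py '[{"finger_gap": 0, "sx": -0.001}, {"finger_gap": 0, "sx": -0.002}, {"finger_gap": 0, "sx": -0.002}]'; python3 steer.py '[{"finger_gap": 0, "sx": -0.001}, {"finger_gap": 0, "sx": -0.0015}, {"finger_gap": 0, "sx": -0.0015}]';  python3 steer.py '[{"finger_gap": 0, "sx": -0.0005}, {"finger_gap": 0, "sx": -0.001}]';python3 steer.py '[{"finger_gap": 0, "sx": -0.0005}, {"finger_gap": 0, "sx": -0.001}]') | grep -E "tool_pos|force"; python3 pin.py -.058 .15
```

```text
tool_pos: [0.4485, -0.344, 0.1444]
contact_force: [-0.1, -0.4, -0.4]
finger_force: 40.0
tool_pos: [0.4499, -0.3437, 0.1444]
contact_force: [-0.4, -0.7, -0.3]
finger_force: 40.0
tool_pos: [0.4508, -0.3435, 0.1444]
contact_force: [-1.0, -0.2, -0.3]
finger_force: 40.0
tool_pos: [0.4518, -0.3432, 0.1444]
contact_force: [-0.6, -0.2, -0.4]
finger_force: 40.0
tcp [ 0.4501 -0.3435  0.1445] d [ 0.0017  0.0001 -0.0001] rv [-0.0009 -0.0018  0.0004] t 28.3
tip rel fork: along 0.0372 lat -0.0001 z -0.0003 F [-0.6 -0.2 -0.4]
```

```bash
(python3 steer.py '[{"finger_gap": 0, "sx": -0.0005}, {"finger_gap": 0, "sx": -0.001}]';python3 steer.py '[{"finger_gap": 0, "sx": -0.0005}, {"finger_gap": 0, "sx": -0.001}]'; python3 steer.py '[{"finger_gap": 0, "sx": -0.0005}, {"finger_gap": 0, "sx": -0.001}]') | grep -E "tool_pos|force"; python3 pin.py -.058 .15
```

```text
tool_pos: [0.4518, -0.3431, 0.1443]
contact_force: [-3.3, -1.7, 1.9]
finger_force: 40.0
tool_pos: [0.4518, -0.3432, 0.1442]
contact_force: [-7.3, -1.9, 4.0]
finger_force: 40.0
tool_pos: [0.4519, -0.3431, 0.1441]
contact_force: [-8.9, -1.6, 5.9]
finger_force: 40.0
tcp [ 0.4501 -0.3435  0.1445] d [ 0.0018  0.0001 -0.0004] rv [-0.0008 -0.008  -0.0005] t 28.9
tip rel fork: along 0.0373 lat -0.0002 z -0.0012 F [-8.9 -1.6  5.9]
```

```bash
python3 steer.py '[{"finger_gap": 0, "sx": 0.002}, {"finger_gap": 0.3, "sx": 0.002}, {"finger_gap": 0.45, "sx": 0.002}, {"finger_gap": 0.45, "sx": 0.002}, {"finger_gap": 0.45, "sx": 0.002}, {"finger_gap": 0.45, "sx": 0.002}]' && python3 steer.py '[{"finger_gap": 0.45, "sx": 0.02}, {"finger_gap": 0.45, "sx": 0.05, "sz": -0.01}, {"finger_gap": 0.45, "sx": 0.08, "sz": -0.04}, {"finger_gap": 0.45, "sx": 0.08, "sz": -0.08}, {"finger_gap": 0.45, "sx": 0.08, "sz": -0.13}, {"finger_gap": 0.45, "sx": 0.08, "sz": -0.18}, {"finger_gap": 0.45, "sx": 0.08, "sz": -0.2}, {"finger_gap": 0.45, "sx": 0.08, "sz": -0.2}]' && python3 look.py j
python3 - <<'E'
from go import *
print(s["q"])
for n in("side","top"):
    im=cv2.imread(f"pics/{n}_j.png").astype(int)
    a=.2655;u=np.array([np.cos(a),np.sin(a),0]);F=np.array([.5107,-.327,.15]);q=proj(n,[F-u*.0225,F-u*.0775])
    m=((im[...,2]>90)&(im[...,1]<60)&(im[...,0]<60));c=q.mean(0);k=np.zeros_like(m);k[int(c[1])-25:int(c[1])+25,int(c[0])-25:int(c[0])+25]=1
    yx=np.argwhere(m&k);print(n,q.round(1).tolist(),len(yx),(yx.min(0),yx.max(0),yx.mean(0)) if len(yx) else 0)
# press point of the handle
y=R.from_euler('z',a).apply([0,1,0])
def hp(deg,l=.155,h=.013):
    t=np.radians(deg);return F+y*(l*np.cos(t)-h*np.sin(t))+np.array([0,0,l*np.sin(t)+h*np.cos(t)])
for d in(30,11):print(d,hp(d))
E
```

```text
clock: 29.5
tool_pos: [0.453, -0.3428, 0.1444]
eef_rot: [-0.133, 0.991, -0.001, -0.001]
contact_force: [-0.3, 0.2, -0.3]
opening: 0.448
finger_force: 0.0
clock: 30.3
tool_pos: [0.3777, -0.3636, 0.348]
eef_rot: [-0.132, 0.991, -0.003, 0.002]
contact_force: [-0.0, -0.1, -1.0]
opening: 0.449
finger_force: 0.0
[ 1.4072  0.7401 -1.3793  1.6928  0.7471  1.3542  1.7314]
side [[447.3, 172.0], [462.6, 182.7]] 33 (array([172, 447]), array([185, 463]), array([179.5455, 456.2121]))
top [[466.3, 240.3], [474.1, 262.2]] 136 (array([241, 465]), array([262, 475]), array([251.3162, 470.2279]))
30 [ 0.4772 -0.2037  0.2388]
11 [ 0.4714 -0.1826  0.1923]
```

Colour measurement puts the pin's red handle at side (447–463,172–185) and top rows 241–262, which matches the home pose. Now to press the lever.

```bash
python3 go.py .4772 -.2037 .35 1.836 20;python3 go.py .4772 -.2037 .265 1.836 20
```

```text
d [-0.1402  0.1277 -0.0064] rv [-0.2771  0.2728  1.5533] dist 0.18973692581357318 1.6012444299396043 t 30.4
d [-0.1404  0.1278  0.0786] rv [-0.2771  0.2728  1.5533] dist 0.2054948352555775 1.6012444299396043 t 30.4
```

```bash
python3 steer.py '[{"finger_gap": 0, "sx": -0.01, "sy": 0.01, "sz": -0.03, "ax": -0.03, "ay": 0.03, "az": 0.15}, {"finger_gap": 0, "sx": -0.03, "sy": 0.03, "sz": -0.03, "ax": -0.05, "ay": 0.05, "az": 0.29}, {"finger_gap": 0, "sx": -0.05, "sy": 0.05, "sz": -0.03, "ax": -0.08, "ay": 0.08, "az": 0.43}, {"finger_gap": 0, "sx": -0.08, "sy": 0.08, "sz": -0.03, "ax": -0.1, "ay": 0.1, "az": 0.57}, {"finger_gap": 0, "sx": -0.11, "sy": 0.1, "sz": -0.03, "ax": -0.13, "ay": 0.13, "az": 0.71}, {"finger_gap": 0, "sx": -0.14, "sy": 0.128, "sz": -0.02, "ax": -0.15, "ay": 0.15, "az": 0.85}, {"finger_gap": 0, "sx": -0.14, "sy": 0.128, "sz": -0.01, "ax": -0.18, "ay": 0.18, "az": 0.99}, {"finger_gap": 0, "sx": -0.14, "sy": 0.128, "sz": -0.006, "ax": -0.2, "ay": 0.2, "az": 1.13}, {"finger_gap": 0, "sx": -0.14, "sy": 0.128, "sz": -0.006, "ax": -0.23, "ay": 0.23, "az": 1.27}, {"finger_gap": 0, "sx": -0.14, "sy": 0.128, "sz": -0.006, "ax": -0.25, "ay": 0.25, "az": 1.41}]' 10 && python3 steer.py '[{"finger_gap": 0}, {"finger_gap": 0}]' && python3 go.py .4772 -.2037 .255 1.836 20; python3 go.py .4772 -.2037 .239 1.836 20
```

```text
clock: 31.4
tool_pos: [0.4764, -0.2036, 0.3476]
eef_rot: [0.543, 0.824, 0.097, -0.131]
contact_force: [-0.7, -0.4, -1.2]
opening: 0.001
finger_force: 0.0
clock: 31.6
tool_pos: [0.4766, -0.2034, 0.3489]
eef_rot: [0.539, 0.827, 0.097, -0.13]
contact_force: [-0.7, -0.9, -0.1]
opening: 0.006
finger_force: 0.0
d [-0.0304 -0.0015  0.0889] rv [-0.0297  0.0232  0.1459] dist 0.09393834403951881 0.15065680586144636 t 31.6
d [-0.0355 -0.0018  0.104 ] rv [-0.0297  0.0232  0.1459] dist 0.10993799691200734 0.15065680586144636 t 31.6
```

```bash
python3 steer.py '[{"finger_gap": 0, "sx": -0.01, "sz": 0.03, "ax": -0.03, "ay": 0.023, "az": 0.146}, {"finger_gap": 0, "sx": -0.02, "sy": -0.001, "sz": 0.06, "ax": -0.03, "ay": 0.023, "az": 0.146}, {"finger_gap": 0, "sx": -0.027, "sy": -0.001, "sz": 0.08, "ax": -0.03, "ay": 0.023, "az": 0.146}, {"finger_gap": 0, "sx": -0.03, "sy": -0.001, "sz": 0.089, "ax": -0.03, "ay": 0.023, "az": 0.146}, {"finger_gap": 0, "sx": -0.03, "sy": -0.001, "sz": 0.089, "ax": -0.03, "ay": 0.023, "az": 0.146}]'
python3 - <<'E'
from go import *
a=.2655;F=np.array([.5107,-.327,.15]);y=R.from_euler('z',a).apply([0,1,0])
G=down(1.836,20)
for d in(30,25,20,15,11,9,7):
    t=np.radians(d);h=F+y*(.155*np.cos(t)-.013*np.sin(t))+np.array([0,0,.155*np.sin(t)+.013*np.cos(t)])
    print(d,h,T.inv().apply(h-p))
print((T.inv()*G).as_rotvec())
E
```

```text
clock: 32.1
tool_pos: [0.4777, -0.2025, 0.2552]
eef_rot: [0.599, 0.782, 0.106, -0.138]
contact_force: [0.5, 0.1, 0.0]
opening: 0.007
finger_force: 0.0
30 [ 0.4772 -0.2037  0.2388] [-0.0066 -0.0008  0.0151]
25 [ 0.4753 -0.1967  0.2273] [-0.0037 -0.0008  0.0284]
20 [ 0.4736 -0.1907  0.2152] [-0.002  -0.0008  0.0419]
15 [ 0.4723 -0.1858  0.2027] [-0.0015 -0.0008  0.0554]
11 [ 0.4714 -0.1826  0.1923] [-0.0019 -0.0009  0.0663]
9 [ 0.4711 -0.1812  0.1871] [-0.0024 -0.0009  0.0717]
7 [ 0.4707 -0.1801  0.1818] [-0.0031 -0.0009  0.0771]
[ 0.0008 -0.0008 -0.0009]
```

```bash
(python3 steer.py '[{"finger_gap": 0, "sx": -0.006, "sy": -0.001, "sz": 0.008}, {"finger_gap": 0, "sx": -0.006, "sy": -0.001, "sz": 0.014}, {"finger_gap": 0, "sx": -0.005, "sy": -0.001, "sz": 0.02}, {"finger_gap": 0, "sx": -0.004, "sy": -0.001, "sz": 0.026}, {"finger_gap": 0, "sx": -0.003, "sy": -0.001, "sz": 0.032}, {"finger_gap": 0, "sx": -0.003, "sy": -0.001, "sz": 0.036}, {"finger_gap": 0, "sx": -0.003, "sy": -0.001, "sz": 0.036}]'; python3 steer.py '[{"finger_gap": 0, "sx": 0.001, "sz": 0.006}, {"finger_gap": 0, "sx": 0.001, "sz": 0.012}, {"finger_gap": 0, "sx": 0.001, "sz": 0.018}, {"finger_gap": 0, "sx": 0.001, "sz": 0.022}, {"finger_gap": 0, "sx": 0.001, "sz": 0.022}]') | grep -E "clock|tool_pos|contact"
```

```text
clock: 32.8
tool_pos: [0.4753, -0.1942, 0.2215]
contact_force: [0.9, -1.7, 4.8]
clock: 33.3
tool_pos: [0.4737, -0.1861, 0.2015]
contact_force: [0.9, -2.2, 6.5]
```

```bash
(python3 steer.py '[{"finger_gap": 0, "sz": 0.004}, {"finger_gap": 0, "sz": 0.006}, {"finger_gap": 0, "sz": 0.006}]'; python3 steer.py '[{"finger_gap": 0, "sz": 0.003}, {"finger_gap": 0, "sz": 0.003}]'; python3 steer.py '[{"finger_gap": 0, "sz": 0.003}, {"finger_gap": 0, "sz": 0.003}]') | grep -E "clock|tool_pos|contact"
```

```text
clock: 33.6
tool_pos: [0.4733, -0.1843, 0.196]
contact_force: [1.4, -3.5, 6.4]
clock: 33.8
tool_pos: [0.4732, -0.1835, 0.1932]
contact_force: [1.1, -2.5, 6.9]
clock: 34.0
tool_pos: [0.4728, -0.1826, 0.1903]
contact_force: [1.6, -2.3, 6.7]
```

```bash
(python3 steer.py '[{"finger_gap": 0, "sz": 0.002}, {"finger_gap": 0, "sz": 0.002}]'; python3 steer.py '[{"finger_gap": 0, "sz": 0.002}, {"finger_gap": 0, "sz": 0.002}]'; python3 steer.py '[{"finger_gap": 0, "sz": 0.002}, {"finger_gap": 0, "sz": 0.002}]') | grep -E "clock|tool_pos|contact"
```

```text
clock: 34.2
tool_pos: [0.473, -0.1817, 0.1887]
contact_force: [1.7, -2.9, 6.2]
clock: 34.4
tool_pos: [0.4731, -0.1813, 0.1871]
contact_force: [1.1, -4.4, 8.9]
clock: 34.6
tool_pos: [0.4733, -0.1811, 0.1862]
contact_force: [-0.4, -6.0, 16.3]
```

```bash
(python3 steer.py '[{"finger_gap": 0, "sz": 0.001}, {"finger_gap": 0, "sz": 0.0015}, {"finger_gap": 0, "sz": 0.0015}]'; python3 steer.py '[{"finger_gap": 0, "sz": -0.005}, {"finger_gap": 0, "sx": -0.001, "sz": -0.015}, {"finger_gap": 0, "sx": -0.001, "sz": -0.025}, {"finger_gap": 0, "sx": -0.002, "sz": -0.035}, {"finger_gap": 0, "sx": -0.003, "sz": -0.045}, {"finger_gap": 0, "sx": -0.006, "sz": -0.055}, {"finger_gap": 0, "sx": -0.006, "sz": -0.065}, {"finger_gap": 0, "sx": -0.006, "sz": -0.1}, {"finger_gap": 0, "sx": -0.006, "sz": -0.14}, {"finger_gap": 0, "sx": -0.006, "sz": -0.16}]'; python3 steer.py '[{"finger_gap": 0, "sx": -0.04, "sy": -0.01, "sz": -0.03}, {"finger_gap": 0, "sx": -0.05, "sy": -0.05, "sz": -0.04}, {"finger_gap": 0, "sx": -0.05, "sy": -0.09, "sz": -0.04}, {"finger_gap": 0, "sx": -0.05, "sy": -0.12, "sz": -0.04}, {"finger_gap": 0, "sx": -0.05, "sy": -0.12, "sz": -0.04}]') | grep -E "clock|tool_pos|contact"; python3 look.py k
python3 - <<'E'
from go import *
for n in("side","top"):
    a=cv2.imread(f"pics/{n}_k.png").astype(int)
    b=cv2.imread(f"pics/{n}_{'d' if n=='side' else '0'}.png").astype(int)
    q=proj(n,[[.51,-.327,.15],[.4772,-.2037,.2388]]);print(n,q.round(0).tolist())
    for I in(a,b):
        m=(I[...,2]>I[...,0]+35)&(I[...,2]<140)&(I[...,2]>60)&(I[...,1]<90);c=q[1];k=np.zeros_like(m);k[int(c[1])-20:int(c[1])+20,int(c[0])-22:int(c[0])+22]=1
        yx=np.argwhere(m&k);print("wood",len(yx),yx.mean(0) if len(yx) else 0)
    m=((a[...,2]>90)&(a[...,1]<60)&(a[...,0]<60));m[:165]=0;m[270:]=0;m[:,:440]=0;m[:,480:]=0
    yx=np.argwhere(m);print("red",len(yx),(yx.min(0),yx.max(0)) if len(yx) else 0)
    b=cv2.imread(f"pics/{n}0.png").astype(int)
    for nm,(x0,x1,y0,y1) in {"side":{"cup":(400,440,190,220),"mug":(262,300,180,225),"jug":(218,260,185,225),"tin":(318,348,175,212)},"top":{"mug":(262,308,155,197),"jug":(225,260,145,182),"tin":(325,357,170,202)}}[n].items():
        print(nm,(abs(a-b).max(2)[y0:y1,x0:x1]>40).mean().round(3))
E
```

```text
clock: 34.9
tool_pos: [0.4735, -0.1809, 0.1857]
contact_force: [-1.3, -7.3, 23.8]
clock: 35.9
tool_pos: [0.4871, -0.2398, 0.3334]
contact_force: [-0.2, -0.1, -0.8]
clock: 36.4
tool_pos: [0.3816, -0.3308, 0.3506]
contact_force: [-0.1, 0.0, 0.7]
side [[441.0, 168.0], [419.0, 169.0]]
wood 85 [172.9294 416.8471]
wood 85 [173.0941 417.    ]
red 99 (array([172, 448]), array([186, 464]))
cup 0.031
mug 0.0
jug 0.0
tin 0.0[ WARN:0@0.500] global loadsave.cpp:275 findDecoder imread_('pics/top_0.png'): can't open/read file: check file path/integrity
Traceback (most recent call last):
AttributeError: 'NoneType' object has no attribute 'astype'
```

Run:
```python
from go import *
for k in "jk":
    a=cv2.imread(f"pics/top_{k}.png").astype(int);m=((a[...,2]>90)&(a[...,1]<60)&(a[...,0]<60));m[:225]=0;m[275:]=0;m[:,:450]=0;m[:,490:]=0
    yx=np.argwhere(m);print(k,len(yx),yx.min(0) if len(yx) else 0,yx.max(0) if len(yx) else 0,yx.mean(0) if len(yx) else 0)
```

```text
j 136 [241 465] [262 475] [251.3162 470.2279]
k 145 [241 464] [262 475] [251.2966 470.1793]
```

The pin stayed home, the lever is back up, and the cup, mug, jug and tin haven't moved.

```bash
python3 -c "
from plant import r;print(r.finish_job())"
```

```text
the job is handed in; nothing more can be done
None
```

The job is handed in at about 36 s: the lever is fitted and resting on the cap, the pin is pushed home, and the lever was pressed until it stopped (about 24 N) and sprang back up; camera checks show the pin still in place and the cup and other things unmoved.

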